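# Slide a thin steel test plate off a glide stand and load it in a locating jig

### The arm

A 6-joint arm with a two-finger parallel gripper is mounted at the origin on the work surface. World frame = base frame: x ahead of the robot, y to its left, z up, the work surface at z = 0. Lengths are in m, angles in degrees, forces in N, time in s.
With the tool pointing down it reaches from about 0.35 to 0.775 m from the base axis. Payload 5.5 kg.
Tool frame: the origin (TCP) lies between the finger pads; the fingertips stand 14 mm ahead of it and the grasp point (between the pads) lies 5 mm behind it; x points along the fingers, y is the direction in which the jaws open and shut, and the axes are right-handed (so a half turn about x gives the same grasp; the last joint's range is limited). The gripper opens to 85 mm and grips with 20 to 120 N. Pads are 22 mm wide; open, the fingers measure 114 mm over their backs; the gripper's body (76 mm by 85 mm) begins 54 mm behind the grasp point. The pads swing forward as they close: fully open they stand 13 mm farther back than shut.
Start: joints at [59.209, 17.945, 2.641, 74.691, 0, 82.002], TCP at [0.223, 0.53, 0.245] pointing down, gripper open.
Joint ranges: [-158.12, 158.12], [-49.38, 96.58], [-58.88, 72.47], [-126.05, 133.96], [-84.25, 85.87], [-180, 180]. Speed limits (degrees/s): [147.25, 147.25, 180, 180, 180, 180].

### API

Orientations are given as [roll, pitch, yaw] about the fixed x, y, z axes, in that order (R = Rz(yaw) Ry(pitch) Rx(roll)).
In Python, from station import ctrl gives the robot as it stands. The module is installed in compiled form; this text tells all that it offers.
- The arm moves only by the shell command python3 -m jog 'ROWS'. ROWS is JSON, a list of rows, each an object with "linear": the shift along the world's x, y, z in units of 25 mm (1.0 is 25 mm), a list of three; "angular": the turn, a rotation vector about the world's x, y, z in units of 8 degrees (1.0 is 8 degrees), a list of three; "gripper": the closure, from 0 (fully open) to 1 (shut). In form: [{"linear": [x, y, z], "angular": [wx, wy, wz], "gripper": gripper}, ...]. A call has 1 to 20 rows; each row shifts and turns the pose as measured when the row begins; what a row does not reach is not made up. A row lasts 1/10 s, in which the tool goes at most 50 mm and 8.59 degrees, less where a joint would pass 70% of its speed; a pose out of reach is approached as far as the arm can. A call is refused whole if a number of a shift passes 1 or a number of a turn 1, either way. A call with a gripper value outside its range is refused whole. The fingers move at their own pace and stop on an object; the grip force is fixed at half the most. Time passes only in rows, so rows that do not move let the fingers close. It gives the time, the measured TCP pose, the force and the opening at its end, in the units of the state.
- ctrl.get_state(): the state, without advancing time (a new reading comes with each control period).
- ctrl.camera(name): name is "side" or "top" or "wrist"; returns the picture (384x512x3 uint8, red, green, blue); there is no depth.
- ctrl.camera_info(name): a dict with "vertical_fov" (degrees; the focal length in pixels is half the picture's height over the tangent of half this angle, whatever the lens; pixels are square), "cx", "cy" (the principal point, pixels), "dist_coeffs" ([k1, k2, p1, p2, k3] as OpenCV has them; the pictures are not rectified), "position" and "attitude" of the camera in the world. Camera axes: x right, y up, looking along -z (the intrinsics and any distortion apply to the point x, -y, -z); pixel columns grow to the right and rows downward; lengths in m; the calibration is good to about 2 mm. A picture is of the moment at which its call begins: read the wrist's pose just before it. camera_info takes no time and is no camera call; for the wrist camera it gives the pose at the moment of the call.
- ctrl.hand_in(): hands the job in, once; it reports no verdict.
The state is a dict: "time_s": time; "qpos": joint angles; "dq": joint speeds; "tau": joint torques, N m; "tcp_pos": TCP position; "ee_rot": TCP orientation; "contact_force": force on the tool from outside, world axes, zero at the start; "ft_torque": the same for the moment, N m; "finger_gap": finger opening in m.
Only numpy, scipy, OpenCV 4.12 (cv2) and the standard library are available. Lean on these libraries where they do the work, as an engineer would, in place of code of your own. Each camera call takes 0.05 s, during which the arm holds its last target.

### The job

The thin steel test plate lies flat on the stone glide stand, between guide strips that leave no room to grip it. Slide it along the guides until a good part of it sticks out over the open front edge without toppling off, take it by the overhanging part, lift it clear and lay it on the bed of the locating jig, then push it fully home so that it lies flat and square, touching the two side pins and the end pin. Let go, do not drop the plate on the bench, and leave the glassware where it stands.

Things in the scene. Friction and masses are not known exactly. Their poses are not given: they have to be found in the camera images.
- plate: Plain flat steel plate, 150 long (its x) x 60 wide (y) x 3 mm thick, 0.17 to 0.27 kg. Origin: centre of its underside. It starts flat on the stand between the guides, its length along the stand's. It slides easily: friction on stand and jig about 0.28, varying from run to run; a fingertip pressed on top with 5 to 12 N drags it along, sometimes with slip.
- stand: Fixed dark stone glide stand, 220 long (x) x 110 mm wide (y), flat top 60 mm above the bench; origin at its underside centre on the bench. Two guide strips along x, 65 mm apart inside, 18 wide, stand 8 mm above the top over the whole length; a stop strip as high closes the +x end. The -x end, towards the robot, is open.
- stand_lip (a point): Middle of the stand's open top front edge (110 mm from the stand's origin along its -x, 60 mm high), axes as the stand's. The plate topples off if its centre passes beyond this edge. The slab is 30 mm thick on a set-back pedestal: free air in front of the edge, down to the bench.
- jig: Fixed locating jig, origin at its underside centre on the bench, x along its length. Base 190 x 75 x 10 mm; on it a dark bed 170 long x 36 mm wide (narrower than the plate: fingers fit either side), top 45 mm above the bench. Three bright upright pins of 10 mm diameter, tops 58 mm above the bench. The -x end and -y side are open.
- jig_seat (a point): Centre of the bed's top, 45 mm above the jig's origin, axes as the jig's. In them the two side pins stand at x = -58 and 58, y = 35 mm (on arms 16 wide, 13 mm below the bed's top) and the end pin at x = 80, y = 0. The plate is fully home, touching all three, when its origin is here and its length along this x; either end may lead.
- beaker: Bystander: open glass beaker, 72 mm diameter, 95 mm tall, origin at its underside centre.
- reagent: Bystander: amber glass bottle, 68 mm diameter, 150 mm tall, origin at its underside centre.
- jar: Bystander: glass jar with a white cap, 80 mm diameter, 90 mm tall, origin at its underside centre.
There are look-alikes about, which are no part of the job. There is more than one size of the plate; the job needs the smallest.

How it is judged (in metres and radians):
On the way, in this order (a step that is already met when the one before it is completed fails the run):
1. the plate, still flat on the stand, sticks out at least 25 mm over the open front edge (x of plate in the frame of stand_lip between -0.005 and 0.05 m and z of plate in the frame of stand_lip between -0.004 and 0.004 m and angle between plate's own z axis and vertical below 0.08 rad), for 0.1 s.
2. the plate is held by the fingers, lifted clear at least 20 mm above the stand's top (height (world z) of plate above 0.08 m and contact force between the fingers and plate above 1 N), for 0.1 s.
At the end, for the whole second after the job is handed in: The plate lies flat on the jig's bed, let go and at rest, its length along the jig's x within 0.025 rad, its origin within 2 mm of the seat in x, y and z, that is against the two side pins and the end pin (x of plate in the frame of jig_seat between -0.002 and 0.002 m and y of plate in the frame of jig_seat between -0.002 and 0.002 m and z of plate in the frame of jig_seat between -0.002 and 0.002 m and angle between the x axis of plate and the x axis of jig_seat, either way round below 0.025 rad and angle between plate's own z axis and vertical below 0.03 rad and linear speed of plate below 0.01 m/s and contact force between the fingers and plate below 0.1 N); the robot touches nothing.
It fails at once if the plate falls off the stand or jig to the bench (height (world z) of plate below 0.035 m).
It fails at once if the beaker is knocked or shifted by more than 30 mm (distance of beaker from where it was at the start of the episode above 0.03 m).
It fails at once if the amber bottle is knocked or shifted by more than 30 mm (distance of reagent from where it was at the start of the episode above 0.03 m).
It fails at once if the jar is knocked or shifted by more than 30 mm (distance of jar from where it was at the start of the episode above 0.03 m).
It also fails if it takes over 72 s, if anything falls off the work surface, if the arm or the gripper's body presses on something with over 40 N, if the wrist force passes 120 N, or if a joint passes its speed limit or range.

## Working session

There is one attempt and no reset: what is moved stays moved. The work goes in short steps, Python scripts to look and compute and a shell command to move; the robot and the scene stay as the last step left them, time stands still between calls to the robot, and variables do not carry over. Pictures are saved under pics/ and viewed, and the job is handed in when it is done.

```bash
mkdir -p pics; cat > h.py <<'E'
import numpy as np, cv2
from station import ctrl
from scipy.spatial.transform import Rotation as R
def snap(name,f):
    im=ctrl.camera(name); cv2.imwrite('pics/'+f+'.png',im[:,:,::-1]); return im
def info(name):
    i=ctrl.camera_info(name); return i
E
python3 - <<'E'
from h import *
print(ctrl.get_state())
for n in ['side','top','wrist']:
    print(n,ctrl.camera_info(n)); snap(n,n+'0')
E
```

```text
{'time_s': 0.0, 'qpos': array([5.92099010e+01, 1.79907109e+01, 2.57570437e+00, 7.46907514e+01,
       3.57015348e-04, 8.20015601e+01]), 'dq': array([-0.01609713, -0.06166771,  0.01645969,  0.02734147,  0.00765834,
       -0.02889637]), 'tau': array([-1.90667255e-03, -4.80628610e+01,  2.98535603e+01,  1.94137869e-02,
       -2.64098026e-04, -1.48560025e-05]), 'tcp_pos': array([0.22249413, 0.52966978, 0.24440071]), 'ee_rot': array([ -98.19185689,   89.89424149, -120.9835163 ]), 'contact_force': array([ 1.05634519, -0.05036559, -0.91012982]), 'ft_torque': array([ 0.00410586, -0.00268121, -0.0194057 ]), 'finger_gap': 0.0855936914592712}
side {'vertical_fov': 48.63852818250339, 'cx': 253.62350560330472, 'cy': 185.78538249920769, 'dist_coeffs': array([0.01519457, 0.        , 0.        , 0.        , 0.        ]), 'position': array([ 0.01145355, -0.76202653,  0.6819578 ]), 'attitude': array([ 57.9185432 ,   0.18183389, -35.99046083])}
top {'vertical_fov': 54.43569158342155, 'cx': 254.32413775489545, 'cy': 192.28511645352208, 'dist_coeffs': array([0.00058682, 0.        , 0.        , 0.        , 0.        ]), 'position': array([0.44919451, 0.0211186 , 1.26141184]), 'attitude': array([  5.2073973 ,  -1.32753415, -91.63447571])}
wrist {'vertical_fov': 65.80260938219942, 'cx': 259.03123147925606, 'cy': 193.61012340727194, 'dist_coeffs': array([-0.03292808,  0.        ,  0.        ,  0.        ,  0.        ]), 'position': array([0.1583364 , 0.55671544, 0.3739362 ]), 'attitude': array([-16.19724791,   0.07779664,  67.22313258])}
```

View pics/top0.png

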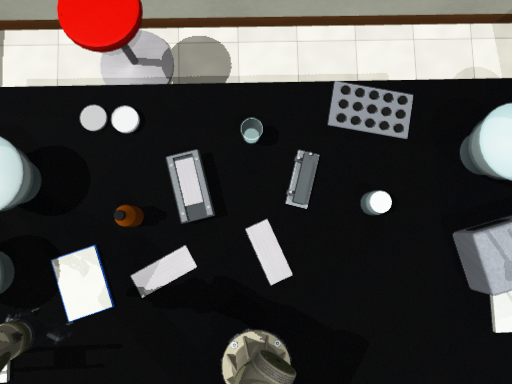

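View pics/side0.png

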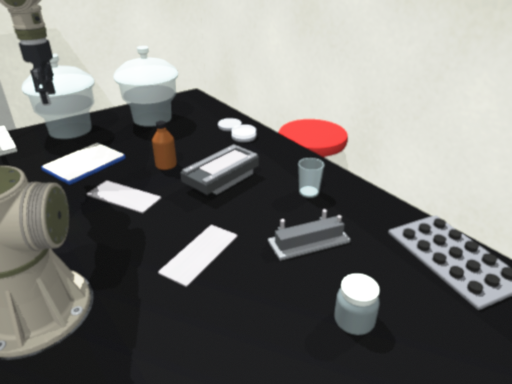

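View pics/wrist0.png

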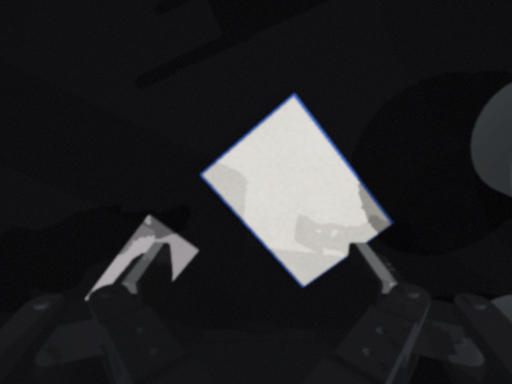

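Top picture: three plates could be meant, at (188,182) on the stand, (163,271) and (268,252) on the bench. The two on the bench are longer and not on the stand. The jig is at (302,180), the beaker at (251,130), the bottle at (128,215) and the jar at (377,203). I'll check these in close crops.

```bash
python3 - <<'E'
import cv2
a=cv2.imread('pics/top0.png')
b=cv2.resize(a[140:235,150:230],None,fx=6,fy=6,interpolation=cv2.INTER_CUBIC)
cv2.imwrite('pics/top0_stand.png',b)
b=cv2.resize(a[140:220,270:335],None,fx=7,fy=7,interpolation=cv2.INTER_CUBIC)
cv2.imwrite('pics/top0_jig.png',b)
a=cv2.imread('pics/side0.png')
cv2.imwrite('pics/side0_stand.png',cv2.resize(a[135:205,170:270],None,fx=8,fy=8,interpolation=cv2.INTER_CUBIC))
cv2.imwrite('pics/side0_jig.png',cv2.resize(a[195:270,255:360],None,fx=7,fy=7,interpolation=cv2.INTER_CUBIC))
E
```

```text
(no output)
```

View pics/top0_stand.png

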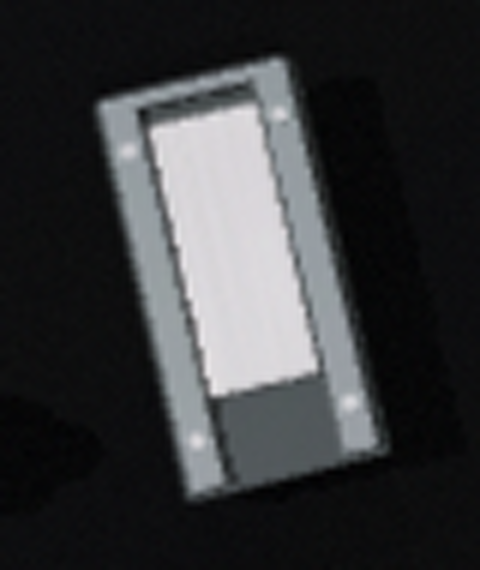

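View pics/top0_jig.png

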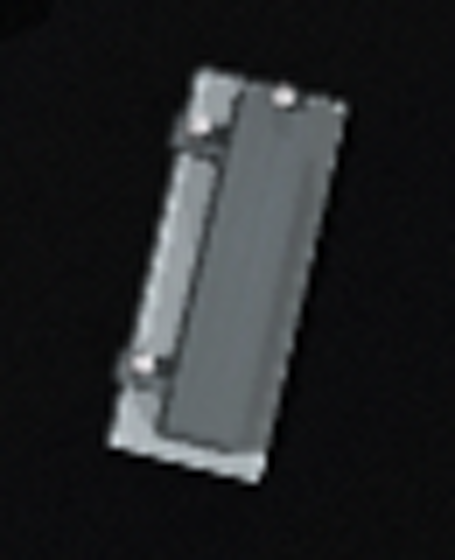

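View pics/side0_stand.png

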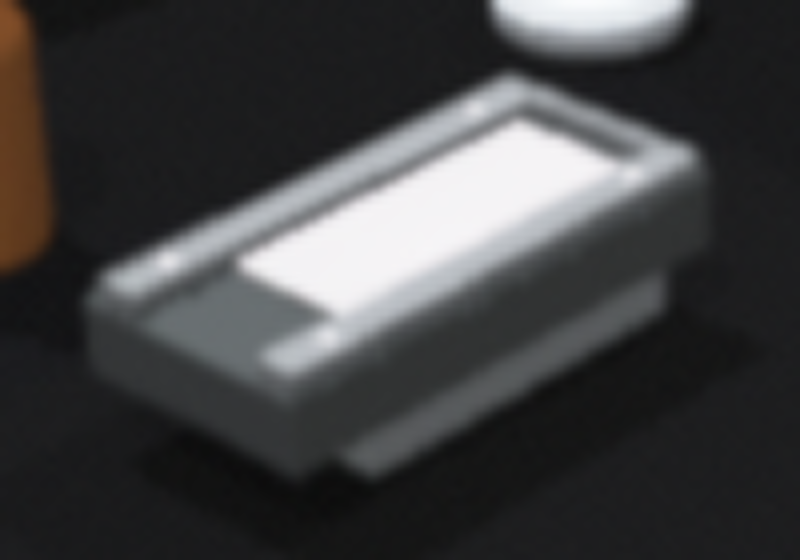

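View pics/side0_jig.png

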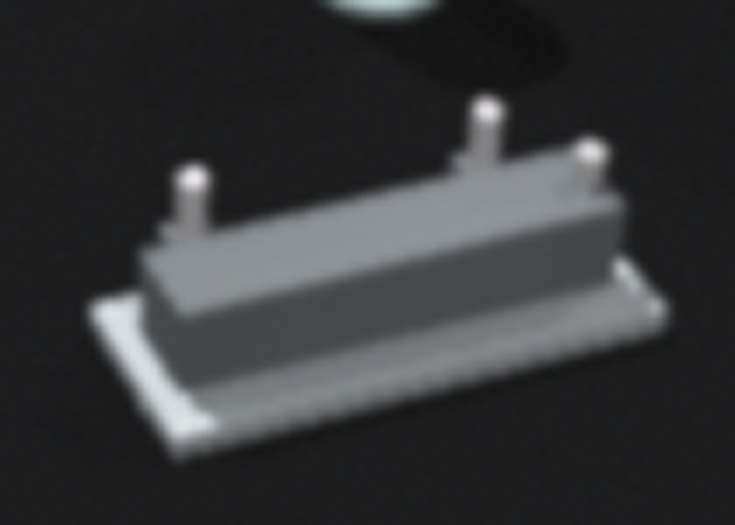

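```bash
cat >> h.py <<'E'
def cam(i):
    f=192/np.tan(np.radians(i['vertical_fov']/2))
    K=np.array([[f,0,i['cx']],[0,f,i['cy']],[0,0,1]])
    M=R.from_euler('xyz',i['attitude'],degrees=True).as_matrix()@np.diag([1,-1,-1])
    return K,np.array(i['dist_coeffs'],float),M,np.array(i['position'])
def world(i,px,z):
    K,d,M,p=cam(i)
    px=np.array(px,float).reshape(-1,1,2)
    n=cv2.undistortPoints(px,K,d).reshape(-1,2)
    r=np.c_[n,np.ones(len(n))]@M.T
    return p+r*((z-p[2])/r[:,2])[:,None]
def proj(i,P):
    K,d,M,p=cam(i)
    return cv2.projectPoints(np.array(P,float).reshape(-1,1,3),cv2.Rodrigues(M.T)[0],-M.T@p,K,d)[0].reshape(-1,2)
def crop(px,x0,y0,s): return (np.array(px,float)+.5)/s-.5+[x0,y0]
def rigid(a,b): # 2D a->b, least squares: yaw, t
    a=np.array(a,float)[:,:2];b=np.array(b)[:,:2]
    A=a-a.mean(0);B=b-b.mean(0)
    th=np.arctan2((A[:,0]*B[:,1]-A[:,1]*B[:,0]).sum(),(A*B).sum())
    c,s=np.cos(th),np.sin(th);Rm=np.array([[c,-s],[s,c]])
    t=b.mean(0)-Rm@a.mean(0)
    return np.degrees(th),t,b-(a@Rm.T+t)
E
python3 - <<'E'
from h import *
np.set_printoptions(precision=4,suppress=True)
i=info('top')
g=world(i,crop([(100,103),(288,57),(385,452),(190,500)],150,140,6),.068)
print(g); 
for w in (.0505,.055): print(rigid([(.11,w),(.11,-w),(-.11,-w),(-.11,w)],g))
p=world(i,crop([(148,125),(257,100),(322,372),(212,397)],150,140,6),.063)
print('plate',rigid([(.075,.03),(.075,-.03),(-.075,-.03),(-.075,.03)],p))
j=world(i,crop([(201,125),(144,363),(284,95)],270,140,7),.058)
print('jig',rigid([(.058,.035),(-.058,.035),(.08,0)],j))
s=info('side')
# side: pins crop 255,195,s7
j=world(s,crop([(488,110),(194,180),(592,152)],255,195,7),.058)
print('jig side',rigid([(.058,.035),(-.058,.035),(.08,0)],j))
p=world(s,crop([(520,120),(630,160),(340,315),(238,265)],170,135,8),.063)
print('plate side',rigid([(.075,.03),(.075,-.03),(-.075,-.03),(-.075,.03)],p))
for n,(u,v) in dict(beaker=(251,130),reag=(128,215),jar=(377,203)).items(): print(n,world(i,[(u,v)],.09))
E
```

```text
[[0.6795 0.2708 0.068 ]
 [0.7022 0.1698 0.068 ]
 [0.4882 0.1217 0.068 ]
 [0.4657 0.225  0.068 ]]
(np.float64(12.400752782144348), array([0.5839, 0.1968]), array([[-0.001 ,  0.001 ],
       [ 0.    , -0.0013],
       [ 0.0009, -0.0022],
       [ 0.0001,  0.0025]]))
(np.float64(12.401807766689236), array([0.5839, 0.1968]), array([[-0.    , -0.0034],
       [-0.001 ,  0.0031],
       [-0.0001,  0.0022],
       [ 0.0011, -0.0019]]))
plate (np.float64(12.317628558296898), array([0.6001, 0.2005]), array([[ 0.0009,  0.0003],
       [ 0.0004,  0.0003],
       [-0.0012, -0.0003],
       [-0.0002, -0.0003]]))
jig (np.float64(-15.312149349229234), array([ 0.6044, -0.1755]), array([[-0.0007, -0.0001],
       [ 0.0001,  0.0002],
       [ 0.0006, -0.0001]]))
jig side (np.float64(-15.218328569931543), array([ 0.6049, -0.1745]), array([[ 0.0003,  0.0004],
       [-0.0002, -0.    ],
       [-0.0001, -0.0004]]))
plate side (np.float64(13.273102733081982), array([0.6011, 0.2048]), array([[ 0.0014, -0.0021],
       [ 0.0032,  0.0028],
       [-0.0035,  0.0022],
       [-0.0011, -0.0029]]))
beaker [[ 0.7555 -0.0041  0.09  ]]
reag [[0.4946 0.3858 0.09  ]]
jar [[ 0.5108 -0.3966  0.09  ]]
```

The plate on the stand, with its corners at top-view (175,160) to (203,201), fits 150 x 60 mm, so it is the right one. The guides and stop are visible. The jig pins show clearly in both views, which agree to 1 mm: jig (0.6046,-0.175), yaw -15.3°. Stand (0.584,0.197), yaw 12.4°.

Plan:
1. Press with closed fingers and drag about 105 mm.
2. Grip across the width at the overhang.

```bash
cat >> h.py <<'E'
def plan(pos,yaw,q=True):
    """remaining shift (units of 25mm) and turn (units 8deg) to tool-down with jaw axis along yaw+90deg"""
    s=ctrl.get_state()
    M=R.from_euler('xyz',s['ee_rot'],degrees=True)
    best=None
    for k in (0,180):
        y=np.radians(yaw+90+k); yv=np.array([np.cos(y),np.sin(y),0]); xv=np.array([0,0,-1.])
        T=R.from_matrix(np.c_[xv,yv,np.cross(xv,yv)])
        rv=(T*M.inv()).as_rotvec(degrees=True)
        if best is None or np.linalg.norm(rv)<np.linalg.norm(best): best=rv
    d=np.array(pos)-s['tcp_pos']
    np.set_printoptions(precision=3,suppress=True)
    print('t %.2f'%s['time_s'],'tcp',s['tcp_pos'],'F',s['contact_force'],'gap %.4f'%s['finger_gap'],'q6 %.0f'%s['qpos'][5])
    print('shift units',d/.025,'turn units',best/8)
E
python3 - <<'E'
from h import *
plan((.63,.208,.16),12.4)
E
```

```text
t 0.15 tcp [0.223 0.53  0.245] F [-0.905 -0.605  0.241] gap 0.0852 q6 82
shift units [ 16.298 -12.872  -3.385] turn units [ 0.01  -0.002  4.399]
```

```bash
python3 -m jog '[{"linear":[0.5,-0.4,0],"angular":[0,0,0.3],"gripper":1},{"linear":[1,-0.8,0],"angular":[0,0,0.3],"gripper":1},{"linear":[1,-0.8,0],"angular":[0,0,0.3],"gripper":1},{"linear":[1,-0.8,0],"angular":[0,0,0.3],"gripper":1},{"linear":[1,-0.8,0],"angular":[0,0,0.3],"gripper":1},{"linear":[1,-0.8,0],"angular":[0,0,0.3],"gripper":1},{"linear":[1,-0.8,0],"angular":[0,0,0.3],"gripper":1},{"linear":[1,-0.8,0],"angular":[0,0,0.3],"gripper":1},{"linear":[1,-0.8,0],"angular":[0,0,0.3],"gripper":1},{"linear":[1,-0.8,0],"angular":[0,0,0.3],"gripper":1},{"linear":[1,-0.8,0],"angular":[0,0,0.3],"gripper":1},{"linear":[1,-0.8,0],"angular":[0,0,0.3],"gripper":1},{"linear":[1,-0.8,0],"angular":[0,0,0.3],"gripper":1}]'; python3 - <<'E'
from h import *
plan((.63,.208,.16),12.4)
E
```

```text
time_s: 1.45
tcp_pos: [0.5402, 0.2701, 0.2399]
ee_rot: [-138.7, 89.5, -128.5]
contact_force: [-0.2, 0.2, 0.1]
finger_gap: -0.0002
t 1.45 tcp [0.54 0.27 0.24] F [-0.158  0.194  0.054] gap -0.0002 q6 9
shift units [ 3.592 -2.482 -3.195] turn units [ 0.053 -0.041  0.274]
```

```bash
python3 -m jog '[{"linear":[0.8,-0.6,-0.5],"angular":[0.05,-0.04,0.1],"gripper":1},{"linear":[0.8,-0.6,-0.7],"angular":[0,0,0.1],"gripper":1},{"linear":[0.8,-0.6,-0.7],"angular":[0,0,0.1],"gripper":1},{"linear":[0.8,-0.5,-0.7],"angular":[0,0,0],"gripper":1},{"linear":[0.4,-0.2,-0.5],"angular":[0,0,0],"gripper":1},{"linear":[0,0,0],"angular":[0,0,0],"gripper":1}]'; python3 - <<'E'
from h import *
plan((.63,.208,.085),12.4)
E
```

```text
time_s: 2.05
tcp_pos: [0.6361, 0.2009, 0.1573]
ee_rot: [-178.9, 89.9, -166.5]
contact_force: [-0.4, -0.6, 0.4]
finger_gap: 0.0
t 2.05 tcp [0.636 0.201 0.157] F [-0.434 -0.614  0.37 ] gap 0.0000 q6 -2
shift units [-0.243  0.284 -2.891] turn units [ 0.002 -0.01  -0.003]
```

```bash
python3 -m jog '[{"linear":[-0.2,0.2,-0.8],"angular":[0,0,0],"gripper":1},{"linear":[0,0,-0.8],"angular":[0,0,0],"gripper":1},{"linear":[0,0,-0.6],"angular":[0,0,0],"gripper":1},{"linear":[0,0,-0.2],"angular":[0,0,0],"gripper":1},{"linear":[0,0,0],"angular":[0,0,0],"gripper":1}]'; python3 - <<'E'
from h import *
plan((.63,.208,.077),12.4)
snap('side','side1');snap('wrist','wrist1')
E
```

```text
time_s: 2.55
tcp_pos: [0.6282, 0.2098, 0.0987]
ee_rot: [121.5, 89.9, 134.1]
contact_force: [0.4, -0.3, 0.0]
finger_gap: -0.0003
t 2.55 tcp [0.628 0.21  0.099] F [ 0.369 -0.283  0.031] gap -0.0003 q6 -1
shift units [ 0.074 -0.071 -0.868] turn units [-0.009 -0.009 -0.027]
```

View pics/side1.png

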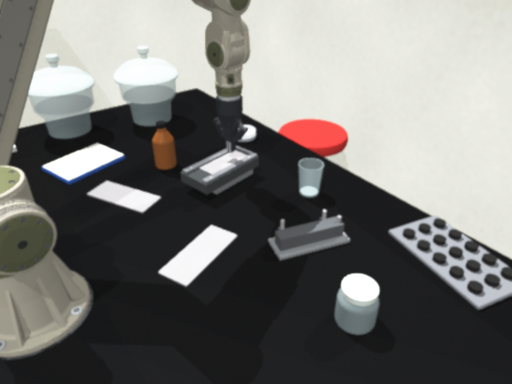

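View pics/wrist1.png

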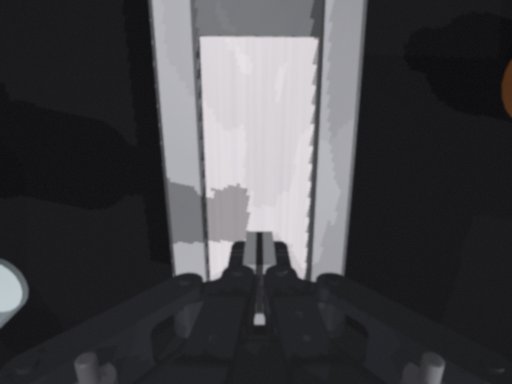

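The side view shows the closed fingers at (229,150) above the plate. The wrist view shows them centred between the guides, with the plate's near edge at row 38. Lowering gently now.

```bash
python3 -m jog '[{"linear":[0,0,-0.6],"angular":[0,0,0],"gripper":1},{"linear":[0,0,-0.15],"angular":[0,0,0],"gripper":1},{"linear":[0,0,0],"angular":[0,0,0],"gripper":1}]';python3 -m jog '[{"linear":[0,0,-0.1],"angular":[0,0,0],"gripper":1},{"linear":[0,0,-0.06],"angular":[0,0,0],"gripper":1}]'
```

```text
time_s: 2.95
tcp_pos: [0.631, 0.2108, 0.0849]
ee_rot: [10.7, 89.6, 23.4]
contact_force: [0.0, 0.1, -0.1]
finger_gap: 0.0
time_s: 3.15
tcp_pos: [0.632, 0.211, 0.0827]
ee_rot: [7.5, 89.4, 20.2]
contact_force: [0.6, 0.5, 0.3]
finger_gap: -0.0
```

```bash
python3 -m jog '[{"linear":[0,0,-0.15],"angular":[0,0,0],"gripper":1},{"linear":[0,0,-0.12],"angular":[0,0,0],"gripper":1}]';python3 -m jog '[{"linear":[0,0,-0.12],"angular":[0,0,0],"gripper":1}]';python3 -m jog '[{"linear":[0,0,-0.12],"angular":[0,0,0],"gripper":1}]'
```

```text
time_s: 3.35
tcp_pos: [0.6328, 0.2111, 0.077]
ee_rot: [6.1, 89.3, 18.7]
contact_force: [-8.1, -1.6, 24.0]
finger_gap: 0.0
time_s: 3.45
tcp_pos: [0.6335, 0.2112, 0.077]
ee_rot: [4.5, 89.2, 17.1]
contact_force: [-8.3, -2.4, 29.2]
finger_gap: -0.0005
time_s: 3.55
tcp_pos: [0.6343, 0.2114, 0.077]
ee_rot: [3.4, 89.0, 16.1]
contact_force: [-4.8, -0.8, 16.1]
finger_gap: 0.0003
```

```bash
python3 -m jog '[{"linear":[-0.3,-0.066,-0.05],"angular":[0,0,0],"gripper":1},{"linear":[-0.4,-0.088,-0.05],"angular":[0,0,0],"gripper":1},{"linear":[-0.4,-0.088,-0.05],"angular":[0,0,0],"gripper":1}]';python3 - <<'E'
from h import *
plan((.53,.186,.077),12.4)
snap('wrist','wrist2')
E
```

```text
time_s: 3.85
tcp_pos: [0.6111, 0.2061, 0.0772]
ee_rot: [1.8, 88.3, 14.4]
contact_force: [1.6, 0.8, 5.2]
finger_gap: -0.0003
t 3.85 tcp [0.611 0.206 0.077] F [1.628 0.779 5.211] gap -0.0003 q6 -1
shift units [-3.245 -0.803 -0.009] turn units [-0.052  0.203 -0.027]
```

View pics/wrist2.png

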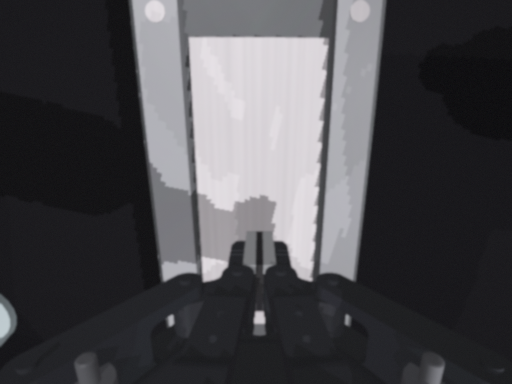

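The plate moves with the finger: its edge is still at row 38, and the guide screws have now come into view. Carrying on.

```bash
python3 -m jog '[{"linear":[-0.4,-0.088,-0.05],"angular":[0,0.05,0],"gripper":1},{"linear":[-0.4,-0.088,-0.05],"angular":[0,0.05,0],"gripper":1},{"linear":[-0.4,-0.088,-0.06],"angular":[0,0.05,0],"gripper":1},{"linear":[-0.4,-0.088,-0.06],"angular":[0,0.05,0],"gripper":1}]';python3 - <<'E'
from h import *
plan((.53,.186,.077),12.4)
snap('wrist','wrist3')
E
```

```text
time_s: 4.3
tcp_pos: [0.5748, 0.1979, 0.0771]
ee_rot: [23.7, 89.0, 36.4]
contact_force: [2.6, 1.1, 6.9]
finger_gap: -0.0003
t 4.30 tcp [0.575 0.198 0.077] F [2.585 1.078 6.914] gap -0.0003 q6 -1
shift units [-1.79  -0.474 -0.005] turn units [-0.073  0.1   -0.026]
```

View pics/wrist3.png

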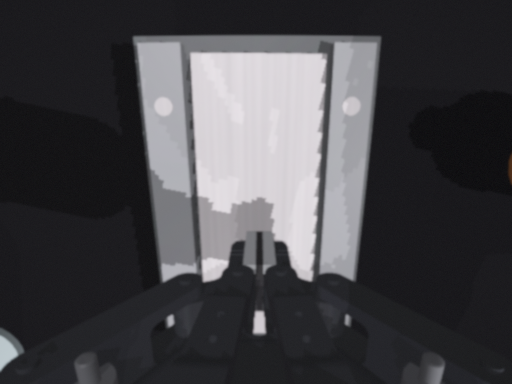

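```bash
cat >> h.py <<'E'
def stand(P):
    c,s=np.cos(np.radians(12.4)),np.sin(np.radians(12.4))
    d=np.array(P)[:,:2]-[.5839,.1975]
    return d@np.array([[c,-s],[s,c]])
E
python3 - <<'E'
from h import *
i=info('wrist')
print('plate front',stand(world(i,[(191,53),(326,53)],.063)),'lip',stand(world(i,[(137,37),(380,38)],.06)))
s=ctrl.get_state();print(stand([s['tcp_pos']]))
E
```

```text
plate front [[-0.10335653 -0.02879141]
 [-0.10365823  0.03090105]] lip [[-0.11053358 -0.05320115]
 [-0.11070831  0.05553425]]
[[-0.01033101  0.00235918]]
```

```bash
python3 -m jog '[{"linear":[-0.4,-0.088,-0.06],"angular":[0.03,0.05,0],"gripper":1},{"linear":[-0.4,-0.088,-0.06],"angular":[0.03,0.05,0],"gripper":1},{"linear":[-0.4,-0.088,-0.06],"angular":[0.03,0.05,0],"gripper":1},{"linear":[-0.4,-0.088,-0.06],"angular":[0,0.05,0],"gripper":1},{"linear":[-0.4,-0.088,-0.06],"angular":[0,0.03,0],"gripper":1}]';python3 - <<'E'
from h import *
plan((.53,.186,.077),12.4)
snap('wrist','wrist4')
E
```

```text
time_s: 4.85
tcp_pos: [0.5313, 0.1879, 0.0771]
ee_rot: [73.6, 88.4, 86.2]
contact_force: [1.9, 1.1, 7.5]
finger_gap: -0.0001
t 4.85 tcp [0.531 0.188 0.077] F [1.926 1.053 7.512] gap -0.0001 q6 -2
shift units [-0.05  -0.075 -0.004] turn units [-0.2    0.014 -0.023]
```

View pics/wrist4.png

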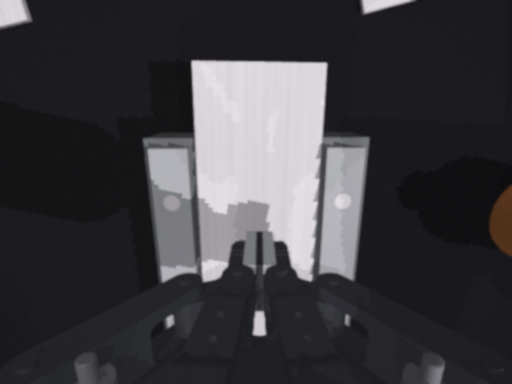

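```bash
python3 - <<'E'
from h import *
i=info('wrist')
print('plate front',stand(world(i,[(193,62),(326,63)],.063)),'lip',stand(world(i,[(146,134),(366,134)],.06)))
s=ctrl.get_state();print(stand([s['tcp_pos']]))
E
```

```text
plate front [[-0.14451336 -0.02820757]
 [-0.14452401  0.03138545]] lip [[-0.1126137  -0.05317102]
 [-0.11272713  0.05404315]]
[[-0.05507069  0.00195209]]
```

The overhang is 32 mm: the plate's front edge is at row 62 and the lip at row 134. About 22 mm more to go.

```bash
python3 -m jog '[{"linear":[-0.4,-0.09,-0.06],"angular":[-0.05,0.03,0],"gripper":1},{"linear":[-0.4,-0.09,-0.06],"angular":[-0.05,0.03,0],"gripper":1},{"linear":[-0.25,-0.06,-0.05],"angular":[-0.03,0,0],"gripper":1}]';python3 - <<'E'
from h import *
plan((.53,.186,.077),12.4)
snap('wrist','wrist5')
E
```

```text
time_s: 5.2
tcp_pos: [0.5082, 0.1822, 0.0771]
ee_rot: [55.0, 89.3, 67.5]
contact_force: [1.6, 0.3, 5.7]
finger_gap: -0.0
t 5.20 tcp [0.508 0.182 0.077] F [1.562 0.307 5.724] gap -0.0000 q6 -2
shift units [ 0.872  0.152 -0.003] turn units [-0.084  0.035 -0.019]
```

View pics/wrist5.png

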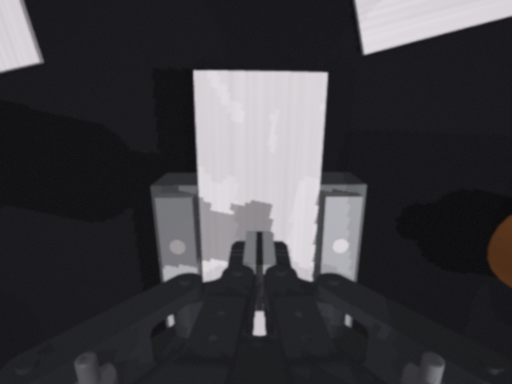

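```bash
python3 - <<'E'
from h import *
i=info('wrist'); print(i['position'])
print('plate front',stand(world(i,[(194,71),(327,73)],.063)))
c,s=np.cos(np.radians(12.4)),np.sin(np.radians(12.4))
for z in (.03,.06,.068):
  print(z,proj(i,[(.5839-.11*c-y*s,.1975-.11*s+y*c,z) for y in (.055,-.055)]))
import cv2
a=cv2.imread('pics/wrist5.png');cv2.imwrite('pics/wrist5c.png',cv2.resize(a[150:270,140:380],None,fx=3,fy=3,interpolation=cv2.INTER_CUBIC))
E
```

```text
[0.43865325 0.16452941 0.20602546]
plate front [[-0.16385814 -0.0288282 ]
 [-0.16326924  0.03118222]]
0.03 [[347.68916193 172.37421717]
 [166.73170401 172.23062833]]
0.06 [[364.98028412 185.07078211]
 [149.83326735 184.99599688]]
0.068 [[370.73977554 189.30667536]
 [144.1954633  189.26191047]]
```

View pics/wrist5c.png

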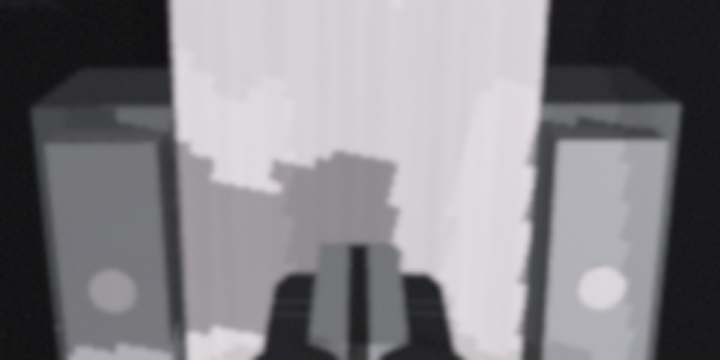

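The lip projects to row 185, which matches the picture. The overhang is 53 mm. One more short drag will move the grip point closer to the plate's centre, clear of the jig pins.

```bash
python3 -m jog '[{"linear":[-0.42,-0.09,-0.05],"angular":[-0.03,0.02,0],"gripper":1},{"linear":[0,0,0],"angular":[0,0,0],"gripper":1}]';python3 - <<'E'
from h import *
snap('wrist','wrist6')
plan((.53,.186,.077),12.4)
E
python3 -m jog '[{"linear":[0,0,0.5],"angular":[0,0,0],"gripper":1},{"linear":[0,0,0.8],"angular":[0,0,0],"gripper":1},{"linear":[0,0,0.8],"angular":[0,0,0],"gripper":0},{"linear":[0,0,0.6],"angular":[0,0,0],"gripper":0},{"linear":[0,0,0],"angular":[0,0,0],"gripper":0}]'
python3 - <<'E'
from h import *
plan((.45,.17,.12),12.4)
snap('wrist','wrist7')
i=info('wrist');print(i)
E
```

```text
time_s: 5.45
tcp_pos: [0.4975, 0.1799, 0.0772]
ee_rot: [43.6, 89.5, 56.2]
contact_force: [-0.6, -0.5, 0.4]
finger_gap: 0.0002
t 5.50 tcp [0.498 0.18  0.077] F [0.548 0.068 1.6  ] gap -0.0003 q6 -2
shift units [ 1.282  0.241 -0.004] turn units [-0.056  0.039 -0.019]
time_s: 6.0
tcp_pos: [0.4937, 0.179, 0.1461]
ee_rot: [112.0, 89.6, 124.6]
contact_force: [0.4, 0.1, 0.3]
finger_gap: 0.0429
t 6.00 tcp [0.494 0.179 0.146] F [0.402 0.068 0.325] gap 0.0429 q6 -2
shift units [-1.747 -0.362 -1.045] turn units [-0.043 -0.03  -0.018]
{'vertical_fov': 65.80260938219942, 'cx': 259.03123147925606, 'cy': 193.61012340727194, 'dist_coeffs': array([-0.033,  0.   ,  0.   ,  0.   ,  0.   ]), 'position': array([0.426, 0.162, 0.275]), 'attitude': array([-15.997,  -0.409, 102.557])}
```

View pics/wrist6.png

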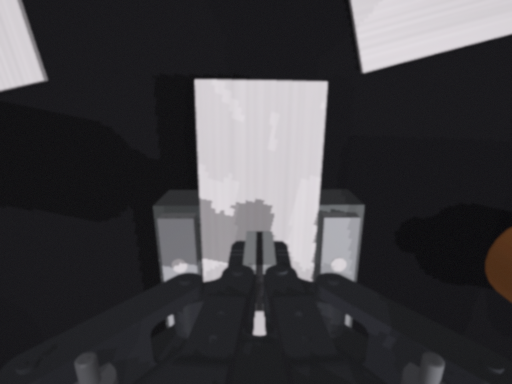

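View pics/wrist7.png

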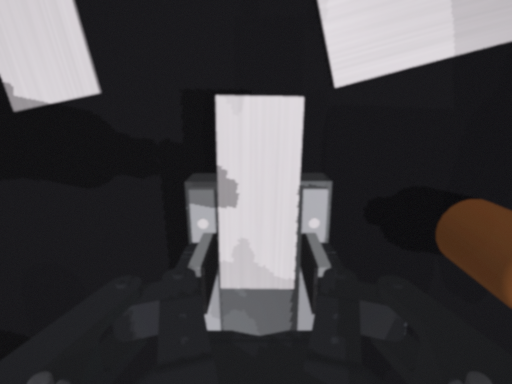

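```bash
python3 - <<'E'
from h import *
i=info('wrist')
P=world(i,[(216,96),(304,97),(294,288),(221,287)],.063)
print(stand(P)); print(P)
E
```

```text
[[-0.17042182 -0.02837999]
 [-0.16995418  0.0315925 ]
 [-0.02073482  0.03002828]
 [-0.02179199 -0.02982585]]
[[0.42354792 0.13318647 0.063     ]
 [0.41112644 0.19186036 0.063     ]
 [0.55720074 0.2223753  0.063     ]
 [0.56902103 0.16369041 0.063     ]]
```

The plate has a 60 mm overhang and is still flat; its front corners are at (216,96) and (304,97). Moving to the grip point in front of the lip.

```bash
python3 -m jog '[{"linear":[-0.5,-0.1,0],"angular":[-0.04,-0.03,-0.02],"gripper":0},{"linear":[-0.5,-0.1,-0.2],"angular":[0,0,0],"gripper":0},{"linear":[-0.3,-0.07,-0.4],"angular":[0,0,0],"gripper":0},{"linear":[-0.1,-0.02,-0.2],"angular":[0,0,0],"gripper":0},{"linear":[0,0,0],"angular":[0,0,0],"gripper":0}]'
python3 - <<'E'
from h import *
plan((.4586,.1715,.0595),12.2)
E
```

```text
time_s: 6.55
tcp_pos: [0.4544, 0.1708, 0.1205]
ee_rot: [176.4, 89.5, -171.2]
contact_force: [-0.1, -0.2, -0.1]
finger_gap: 0.0854
t 6.55 tcp [0.454 0.171 0.121] F [-0.143 -0.179 -0.109] gap 0.0854 q6 -1
shift units [ 0.168  0.029 -2.441] turn units [ 0.009 -0.057 -0.019]
```

```bash
python3 -m jog '[{"linear":[0.12,0.03,-0.5],"angular":[0,-0.05,-0.02],"gripper":0},{"linear":[0,0,-0.6],"angular":[0,0,0],"gripper":0},{"linear":[0,0,-0.6],"angular":[0,0,0],"gripper":0},{"linear":[0,0,-0.3],"angular":[0,0,0],"gripper":0},{"linear":[0,0,0],"angular":[0,0,0],"gripper":0}]'
python3 - <<'E'
from h import *
plan((.4586,.1715,.0595),12.2)
snap('side','side8'); snap('wrist','wrist8')
import cv2
a=cv2.imread('pics/side8.png');cv2.imwrite('pics/side8c.png',cv2.resize(a[110:220,140:280],None,fx=5,fy=5,interpolation=cv2.INTER_CUBIC))
E
```

```text
time_s: 7.05
tcp_pos: [0.4593, 0.1718, 0.0686]
ee_rot: [-121.9, 89.9, -109.8]
contact_force: [-0.3, -0.2, -0.2]
finger_gap: 0.0854
t 7.05 tcp [0.459 0.172 0.069] F [-0.295 -0.214 -0.212] gap 0.0854 q6 -1
shift units [-0.029 -0.011 -0.366] turn units [ 0.008 -0.003  0.004]
```

View pics/side8c.png

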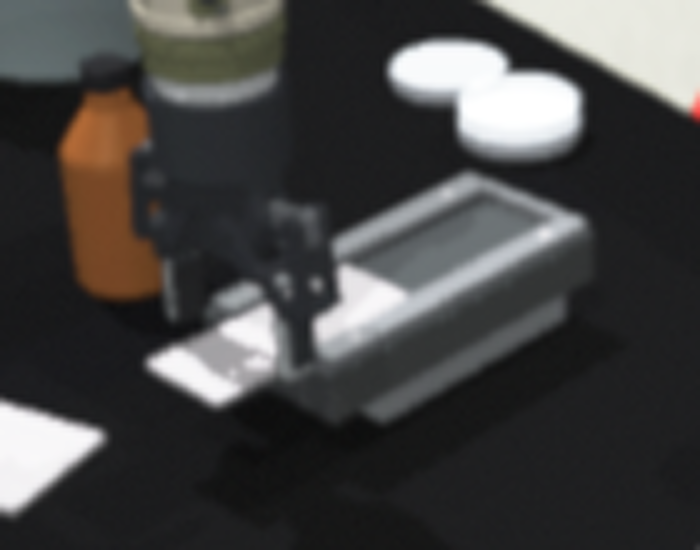

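View pics/wrist8.png

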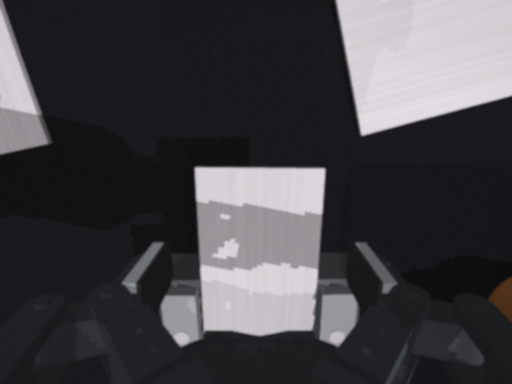

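The fingers straddle the plate, with pads at (150,260) and (370,260), in front of the guides. Going 9 mm lower, then closing.

```bash
python3 -m jog '[{"linear":[-0.1,-0.01,-0.36],"angular":[0,0,0],"gripper":0},{"linear":[0,0,-0.05],"angular":[0,0,0],"gripper":0.2},{"linear":[0,0,0],"angular":[0,0,0],"gripper":0.5},{"linear":[0,0,0],"angular":[0,0,0],"gripper":1},{"linear":[0,0,0],"angular":[0,0,0],"gripper":1},{"linear":[0,0,0],"angular":[0,0,0],"gripper":1},{"linear":[0,0,0],"angular":[0,0,0],"gripper":1}]'
python3 - <<'E'
from h import *
plan((.4586,.1715,.0595),12.2)
snap('side','side9'); snap('wrist','wrist9')
import cv2
a=cv2.imread('pics/side9.png');cv2.imwrite('pics/side9c.png',cv2.resize(a[110:220,140:280],None,fx=5,fy=5,interpolation=cv2.INTER_CUBIC))
E
```

```text
time_s: 7.85
tcp_pos: [0.4588, 0.1719, 0.0609]
ee_rot: [-15.1, 89.7, -2.9]
contact_force: [0.7, 0.1, -0.0]
finger_gap: 0.0576
t 7.85 tcp [0.459 0.172 0.061] F [ 0.688  0.111 -0.008] gap 0.0576 q6 -1
shift units [-0.008 -0.017 -0.056] turn units [0.002 0.035 0.003]
```

View pics/side9c.png

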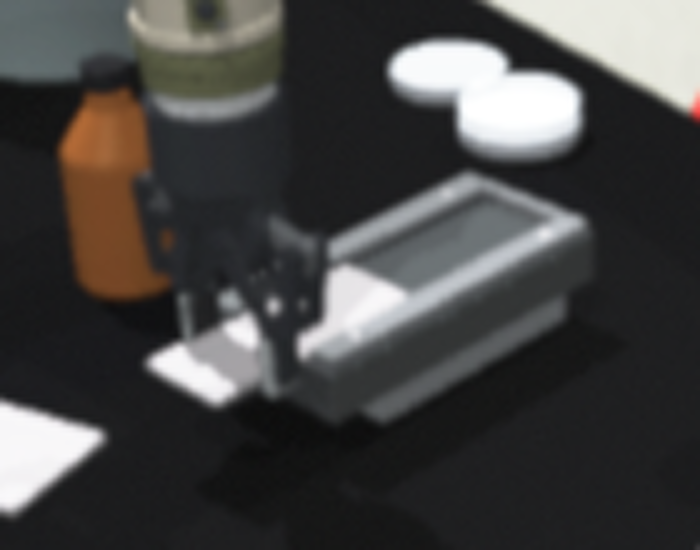

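View pics/wrist9.png

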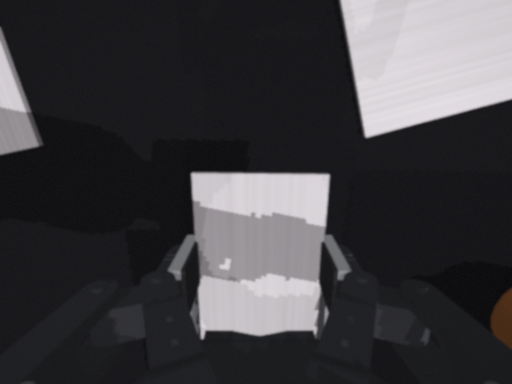

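Gripped across the width: both pads are on the plate's edges at (193,290) and (328,290). Lifting.

```bash
python3 -m jog '[{"linear":[0,0,0.2],"angular":[0,0,0],"gripper":1},{"linear":[0,0,0.4],"angular":[0,0,0],"gripper":1},{"linear":[0,0,0.4],"angular":[0,0,0],"gripper":1},{"linear":[0,0,0.5],"angular":[0,0,0],"gripper":1},{"linear":[0,0,0.5],"angular":[0,0,0],"gripper":1},{"linear":[0,0,0.5],"angular":[0,0,0],"gripper":1},{"linear":[0,0,0.5],"angular":[0,0,0],"gripper":1},{"linear":[0,0,0],"angular":[0,0,0],"gripper":1}]'
python3 - <<'E'
from h import *
plan((.57,-.167,.13),-15.3)
snap('side','side10'); snap('wrist','wrist10')
import cv2
a=cv2.imread('pics/side10.png');cv2.imwrite('pics/side10c.png',cv2.resize(a[80:220,120:280],None,fx=4,fy=4,interpolation=cv2.INTER_CUBIC))
E
```

```text
time_s: 8.75
tcp_pos: [0.4576, 0.1718, 0.1425]
ee_rot: [-14.6, 89.8, -2.4]
contact_force: [-0.3, -1.0, -3.5]
finger_gap: 0.0578
t 8.75 tcp [0.458 0.172 0.143] F [-0.262 -1.044 -3.485] gap 0.0578 q6 -1
shift units [  4.495 -13.552  -0.501] turn units [ 0.008  0.027 -3.434]
```

View pics/side10c.png

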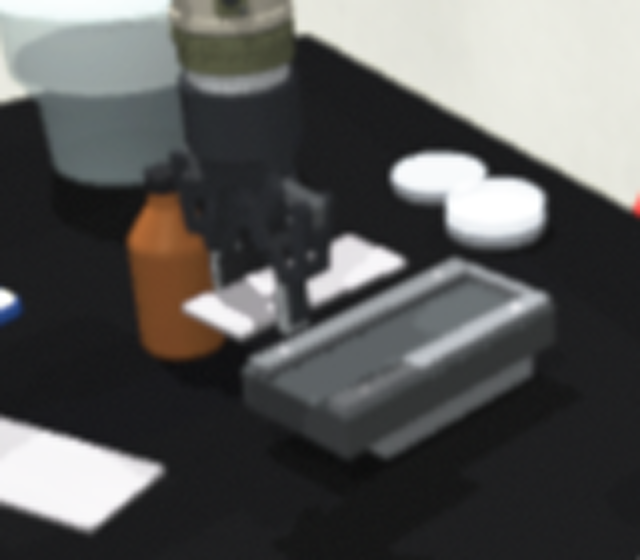

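View pics/wrist10.png

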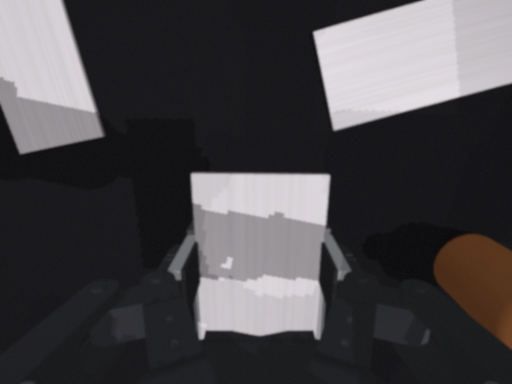

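Lifted level: the front edge is still at row 173. Now measuring where the plate sits in the hand.

```bash
cat >> h.py <<'E'
JO=np.array([.6046,-.175]);JY=-15.3
def jig(P):
    c,s=np.cos(np.radians(JY)),np.sin(np.radians(JY))
    return (np.atleast_2d(P)[:,:2]-JO)@np.array([[c,-s],[s,c]])
def unjig(p):
    c,s=np.cos(np.radians(JY)),np.sin(np.radians(JY))
    return JO+np.array([[c,-s],[s,c]])@np.array(p)
E
python3 - <<'E'
from h import *
i=info('wrist');s=ctrl.get_state()
P=world(i,[(192,173),(329,174)],s['tcp_pos'][2]+.0021)
M=R.from_euler('xyz',s['ee_rot'],degrees=True).as_matrix()
print((P-s['tcp_pos'])@M, 'width',np.linalg.norm(P[1]-P[0]))
# y axis of tool, z axis
print(M)
for off in [(-.006,-.006),(0,0)]:
  print(unjig((off[0]-.033,off[1])))
E
```

```text
[[-0.00211988 -0.03024474 -0.04238517]
 [-0.00217781  0.0298803  -0.04196247]] width 0.06012655641462074
[[ 1.34102977e-03 -2.10891273e-01  9.77508605e-01]
 [-7.04733124e-04  9.77509042e-01  2.10892334e-01]
 [-9.99998852e-01 -9.71695590e-04  1.16224666e-03]]
[ 0.56539902 -0.1704963 ]
[ 0.57276961 -0.16629219]
```

```bash
python3 -m jog '[{"linear":[0.1,-0.4,0],"angular":[0,0.02,-0.15],"gripper":1},{"linear":[0.25,-0.8,0],"angular":[0,0,-0.25],"gripper":1},{"linear":[0.33,-1,0],"angular":[0,0,-0.25],"gripper":1},{"linear":[0.33,-1,0],"angular":[0,0,-0.25],"gripper":1},{"linear":[0.33,-1,0],"angular":[0,0,-0.25],"gripper":1},{"linear":[0.33,-1,0],"angular":[0,0,-0.25],"gripper":1},{"linear":[0.33,-1,0],"angular":[0,0,-0.25],"gripper":1},{"linear":[0.33,-1,0],"angular":[0,0,-0.25],"gripper":1},{"linear":[0.33,-1,0],"angular":[0,0,-0.25],"gripper":1},{"linear":[0.33,-1,0],"angular":[0,0,-0.25],"gripper":1},{"linear":[0.33,-1,0],"angular":[0,0,-0.25],"gripper":1},{"linear":[0.33,-1,0],"angular":[0,0,-0.25],"gripper":1},{"linear":[0.33,-1,0],"angular":[0,0,-0.25],"gripper":1},{"linear":[0.2,-0.6,0],"angular":[0,0,-0.15],"gripper":1},{"linear":[0,0,0],"angular":[0,0,0],"gripper":1}]'
python3 - <<'E'
from h import *
plan((*unjig((-.037,-.005)),.085),-15.3)
snap('wrist','wrist11')
E
```

```text
time_s: 10.35
tcp_pos: [0.5546, -0.1704, 0.1275]
ee_rot: [-177.9, 88.6, 165.9]
contact_force: [0.4, 0.1, -2.4]
finger_gap: 0.0573
t 10.35 tcp [ 0.555 -0.17   0.128] F [ 0.443  0.114 -2.419] gap 0.0573 q6 -9
shift units [ 0.52   0.012 -1.7  ] turn units [-0.043 -0.176  0.108]
```

View pics/wrist11.png

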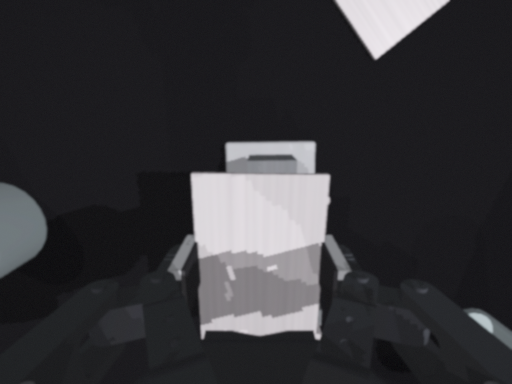

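The plate hangs over the jig, whose near end shows at (271,150); a side pin is just visible at (327,200). Correcting the pose and lowering to just above the pins.

```bash
python3 -m jog '[{"linear":[0.3,0,-0.3],"angular":[-0.04,-0.1,0.08],"gripper":1},{"linear":[0.2,0,-0.5],"angular":[0,-0.08,0.03],"gripper":1},{"linear":[0,0,-0.5],"angular":[0,0,0],"gripper":1},{"linear":[0,0,-0.2],"angular":[0,0,0],"gripper":1},{"linear":[0,0,0],"angular":[0,0,0],"gripper":1}]'
python3 - <<'E'
from h import *
plan((*unjig((-.037,-.005)),.062),-15.3)
snap('side','side12');snap('wrist','wrist12')
import cv2
a=cv2.imread('pics/side12.png');cv2.imwrite('pics/side12c.png',cv2.resize(a[150:275,240:370],None,fx=5,fy=4.8,interpolation=cv2.INTER_CUBIC))
E
```

```text
time_s: 10.9
tcp_pos: [0.5634, -0.1646, 0.087]
ee_rot: [152.4, 89.6, 137.5]
contact_force: [-1.0, 0.1, -2.1]
finger_gap: 0.0577
t 10.90 tcp [ 0.563 -0.165  0.087] F [-1.014  0.115 -2.101] gap 0.0577 q6 -9
shift units [ 0.168 -0.22  -1.   ] turn units [-0.035 -0.038 -0.043]
```

View pics/side12c.png

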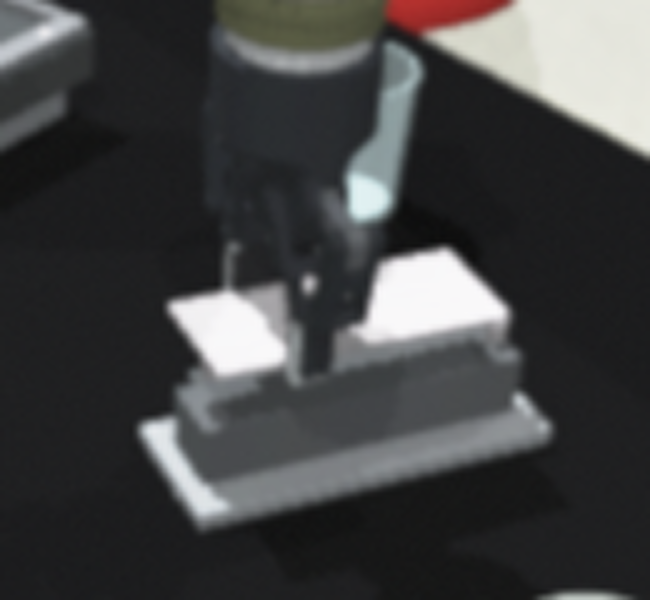

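View pics/wrist12.png

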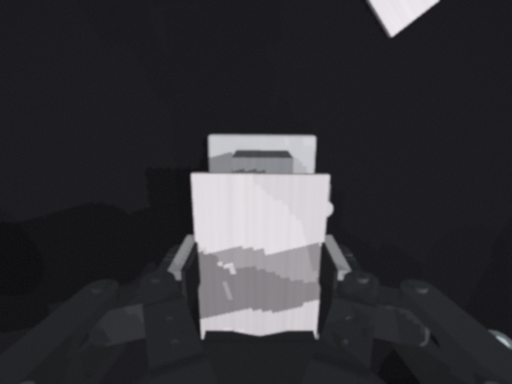

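```bash
python3 -m jog '[{"linear":[0.17,-0.24,0],"angular":[-0.03,-0.03,-0.04],"gripper":1},{"linear":[0,0,0],"angular":[0,0,0],"gripper":1}]'
python3 - <<'E'
from h import *
plan((*unjig((-.037,-.005)),.062),-15.3)
snap('wrist','wrist13')
i=info('wrist')
pins=[(*unjig(p),.058) for p in [(-.058,.035),(.058,.035)]]
print(proj(i,pins))
E
```

```text
time_s: 11.2
tcp_pos: [0.5692, -0.1715, 0.089]
ee_rot: [-12.0, 89.9, -27.3]
contact_force: [0.3, 0.5, -2.8]
finger_gap: 0.0573
t 11.20 tcp [ 0.569 -0.171  0.089] F [ 0.326  0.463 -2.763] gap 0.0573 q6 -9
shift units [-0.065  0.056 -1.08 ] turn units [ 0.008  0.015 -0.002]
[[331.687 194.464]
 [319.118 357.781]]
```

View pics/wrist13.png

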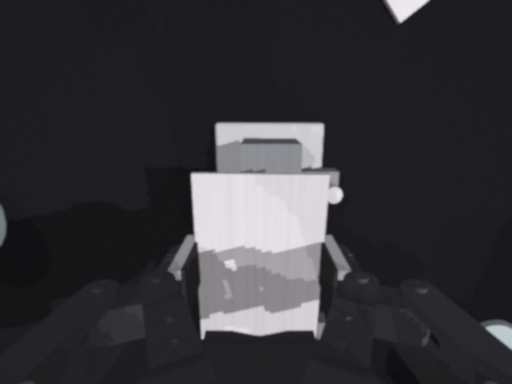

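The pin at (334,195) is within 2 px of where it was predicted, about 1 mm. Lowering.

```bash
python3 -m jog '[{"linear":[-0.06,0.03,-0.4],"angular":[0,0,0],"gripper":1},{"linear":[0,0,-0.4],"angular":[0,0,0],"gripper":1},{"linear":[0,0,-0.2],"angular":[0,0,0],"gripper":1},{"linear":[0,0,0],"angular":[0,0,0],"gripper":1}]'
python3 - <<'E'
from h import *
plan((*unjig((-.037,-.005)),.046),-15.3)
snap('wrist','wrist14');snap('side','side14')
i=info('wrist')
pins=[(*unjig(p),.058) for p in [(-.058,.035),(.058,.035)]]
print(proj(i,pins))
import cv2
a=cv2.imread('pics/side14.png');cv2.imwrite('pics/side14c.png',cv2.resize(a[150:275,240:370],None,fx=5,fy=4.8,interpolation=cv2.INTER_CUBIC))
E
```

```text
time_s: 11.65
tcp_pos: [0.5672, -0.1706, 0.062]
ee_rot: [-1.8, 89.9, -17.1]
contact_force: [-0.2, 0.1, -2.0]
finger_gap: 0.0571
t 11.65 tcp [ 0.567 -0.171  0.062] F [-0.244  0.125 -2.039] gap 0.0571 q6 -9
shift units [ 0.017  0.02  -0.641] turn units [0.004 0.014 0.   ]
[[344.17  212.606]
 [327.207 394.148]]
```

View pics/side14c.png

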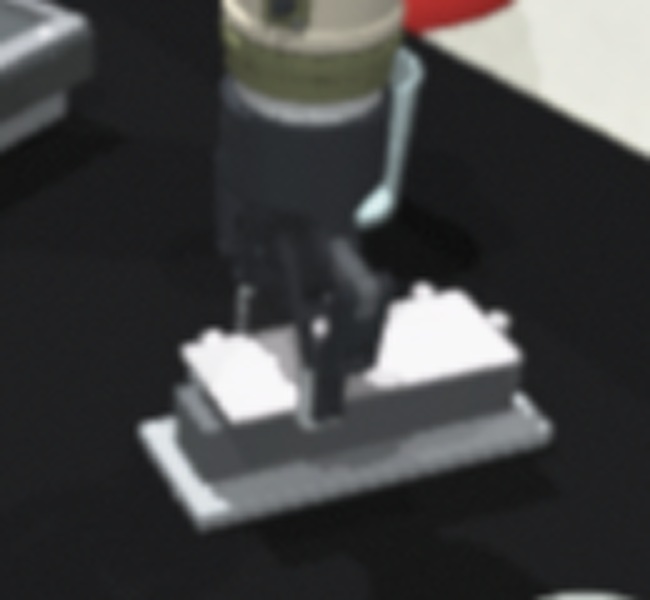

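View pics/wrist14.png

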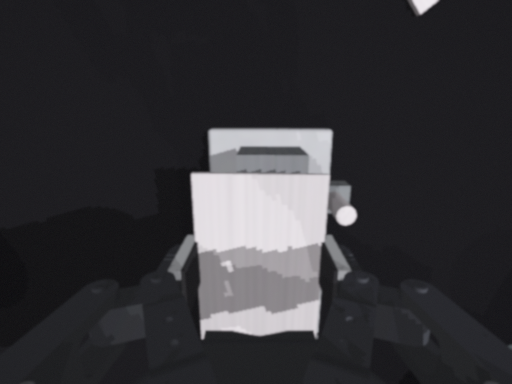

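The plate is clear of the pins; the side pin is at (346,214), about 8 px from the plate edge. Lowering to the bed.

```bash
python3 -m jog '[{"linear":[0,0,-0.35],"angular":[0,0,0],"gripper":1},{"linear":[0,0,-0.1],"angular":[0,0,0],"gripper":1},{"linear":[0,0,0],"angular":[0,0,0],"gripper":1}]';python3 -m jog '[{"linear":[0,0,-0.06],"angular":[0,0,0],"gripper":1},{"linear":[0,0,-0.06],"angular":[0,0,0],"gripper":1}]'
```

```text
time_s: 12.05
tcp_pos: [0.5681, -0.1709, 0.0512]
ee_rot: [-5.8, 89.8, -21.1]
contact_force: [0.0, 0.1, -2.4]
finger_gap: 0.0576
time_s: 12.25
tcp_pos: [0.5683, -0.171, 0.0482]
ee_rot: [-6.2, 89.7, -21.5]
contact_force: [-0.1, 0.0, -2.7]
finger_gap: 0.0573
```

```bash
python3 -m jog '[{"linear":[0,0,-0.06],"angular":[0,0.02,0],"gripper":1}]';python3 -m jog '[{"linear":[0,0,-0.05],"angular":[0,0.02,0],"gripper":1}]'; python3 -m jog '[{"linear":[0,0,-0.03],"angular":[0,0,0],"gripper":1}]'
```

```text
time_s: 12.35
tcp_pos: [0.5684, -0.1711, 0.0467]
ee_rot: [-32.3, 89.9, -47.6]
contact_force: [0.8, 0.1, -1.9]
finger_gap: 0.0576
time_s: 12.45
tcp_pos: [0.5686, -0.1711, 0.0459]
ee_rot: [-95.3, 89.9, -110.6]
contact_force: [-2.8, 0.6, 7.2]
finger_gap: 0.0579
time_s: 12.55
tcp_pos: [0.5691, -0.1713, 0.0459]
ee_rot: [-70.1, 89.9, -85.3]
contact_force: [-1.7, 0.6, 5.1]
finger_gap: 0.0576
```

The plate is on the bed, with +5 N at the predicted height. While it is still held, I'll push along jig +x to the end pin and +y to the side pins, watching the force.

```bash
python3 - <<'E'
from h import *
s=ctrl.get_state();print(jig(s['tcp_pos'])+[.033,0])
E
python3 -m jog '[{"linear":[0.058,-0.016,0],"angular":[0,0,0],"gripper":1}]';python3 -m jog '[{"linear":[0.058,-0.016,0],"angular":[0,0,0],"gripper":1}]'
python3 - <<'E'
from h import *
s=ctrl.get_state();print(jig(s['tcp_pos'])+[.033,0])
plan((*unjig((-.033,0)),.046),-15.3)
E
```

```text
[[-0.00224274 -0.0058177 ]]
time_s: 12.65
tcp_pos: [0.5706, -0.1717, 0.0462]
ee_rot: [-63.4, 89.8, -78.6]
contact_force: [-0.5, -1.2, -2.5]
finger_gap: 0.0574
time_s: 12.75
tcp_pos: [0.5719, -0.1721, 0.046]
ee_rot: [-74.2, 89.9, -89.5]
contact_force: [-2.9, 0.8, -1.1]
finger_gap: 0.0577
[[ 0.00071868 -0.00581454]]
t 12.75 tcp [ 0.572 -0.172  0.046] F [-2.922  0.761 -1.084] gap 0.0577 q6 -9
shift units [ 0.034  0.232 -0.002] turn units [ 0.018  0.    -0.001]
```

```bash

python3 -m jog '[{"linear":[0.05,-0.014,0],"angular":[0,0,0],"gripper":1}]';python3 -m jog '[{"linear":[0.05,-0.014,0],"angular":[0,0,0],"gripper":1}]'
python3 - <<'E'
from h import *
s=ctrl.get_state();print(jig(s['tcp_pos'])+[.033,0])
E
```

```text
time_s: 12.85
tcp_pos: [0.572, -0.1721, 0.0459]
ee_rot: [-126.0, 89.8, -141.3]
contact_force: [-6.3, 1.7, 5.5]
finger_gap: 0.0573
time_s: 12.95
tcp_pos: [0.572, -0.1721, 0.0459]
ee_rot: [-149.8, 89.7, -165.1]
contact_force: [-5.8, 0.5, 4.8]
finger_gap: 0.0574
[[ 0.00079294 -0.00583211]]
```

End-pin contact: the position holds at jig x 0.8 mm with a force of -6 N. Now +y.

```bash

python3 -m jog '[{"linear":[0.02,0.077,0],"angular":[0,0,0],"gripper":1},{"linear":[0.02,0.077,0],"angular":[0.01,0,0],"gripper":1}]';python3 -m jog '[{"linear":[0.016,0.058,0],"angular":[0,0,0],"gripper":1}]';python3 -m jog '[{"linear":[0.016,0.058,0],"angular":[0,0,0],"gripper":1}]'
python3 - <<'E'
from h import *
s=ctrl.get_state();print(jig(s['tcp_pos'])+[.033,0])
plan((*unjig((-.033,0)),.046),-15.3)
E
```

```text
time_s: 13.15
tcp_pos: [0.5727, -0.1687, 0.046]
ee_rot: [-157.1, 89.7, -172.4]
contact_force: [-1.9, -0.8, -0.2]
finger_gap: 0.0575
time_s: 13.25
tcp_pos: [0.5732, -0.1674, 0.0459]
ee_rot: [-154.3, 89.7, -169.6]
contact_force: [-2.9, -0.5, 0.9]
finger_gap: 0.0575
time_s: 13.35
tcp_pos: [0.5736, -0.1659, 0.0459]
ee_rot: [-151.6, 89.6, -167.0]
contact_force: [-2.7, -0.6, 1.7]
finger_gap: 0.0572
[[0.00069301 0.00054462]]
t 13.35 tcp [ 0.574 -0.166  0.046] F [-2.683 -0.552  1.668] gap 0.0572 q6 -8
shift units [-0.032 -0.014  0.002] turn units [ 0.01  -0.043  0.011]
```

```bash

python3 -m jog '[{"linear":[0.014,0.05,0],"angular":[0,0,0],"gripper":1}]';python3 -m jog '[{"linear":[0.014,0.05,0],"angular":[0,0,0],"gripper":1}]';python3 -m jog '[{"linear":[0.014,0.05,0],"angular":[0,0,0],"gripper":1}]'
python3 - <<'E'
from h import *
s=ctrl.get_state();print(jig(s['tcp_pos'])+[.033,0])
plan((*unjig((-.033,0)),.046),-15.3)
snap('side','side15')
import cv2
a=cv2.imread('pics/side15.png');cv2.imwrite('pics/side15c.png',cv2.resize(a[150:275,240:370],None,fx=5,fy=4.8,interpolation=cv2.INTER_CUBIC))
snap('wrist','wrist15')
E
```

```text
time_s: 13.45
tcp_pos: [0.5738, -0.1654, 0.046]
ee_rot: [-136.8, 89.6, -152.2]
contact_force: [-4.7, -6.7, 1.2]
finger_gap: 0.0577
time_s: 13.55
tcp_pos: [0.5738, -0.1654, 0.046]
ee_rot: [-125.0, 89.4, -140.5]
contact_force: [-3.8, -6.0, 1.0]
finger_gap: 0.0575
time_s: 13.65
tcp_pos: [0.5738, -0.1654, 0.0461]
ee_rot: [-117.4, 89.3, -132.9]
contact_force: [-3.7, -5.4, 0.5]
finger_gap: 0.0571
[[0.0007752 0.0011249]]
t 13.65 tcp [ 0.574 -0.165  0.046] F [-3.703 -5.433  0.465] gap 0.0571 q6 -8
shift units [-0.042 -0.035 -0.005] turn units [ 0.066 -0.061  0.021]
```

View pics/wrist15.png

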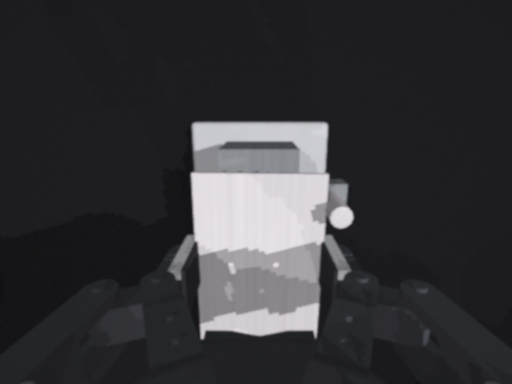

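View pics/side15c.png

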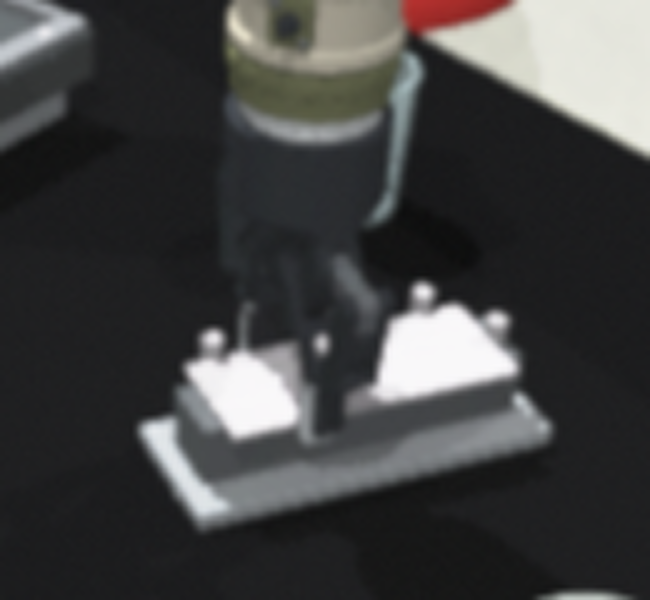

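At the side pin: the force is about 6 N, the position holds at y +1.1 mm, and both measured pin offsets agree with a 1 mm calibration shift. Releasing and lifting to look.

```bash

python3 -m jog '[{"linear":[0,0,0],"angular":[0.04,-0.04,0.02],"gripper":1},{"linear":[0,0,0],"angular":[0,0,0],"gripper":0},{"linear":[0,0,0],"angular":[0,0,0],"gripper":0},{"linear":[0,0,0],"angular":[0,0,0],"gripper":0},{"linear":[0,0,0],"angular":[0,0,0],"gripper":0},{"linear":[0,0,0],"angular":[0,0,0],"gripper":0}]';python3 -m jog '[{"linear":[0,0,0.2],"angular":[0,0,0],"gripper":0},{"linear":[0,0,0.5],"angular":[0,0,0],"gripper":0},{"linear":[0,0,0.8],"angular":[0,0,0],"gripper":0},{"linear":[-0.3,0,1],"angular":[0,0,0],"gripper":0},{"linear":[-0.6,0.2,1],"angular":[0,0,0],"gripper":0},{"linear":[-0.8,0.2,1],"angular":[0,0,0],"gripper":0},{"linear":[-0.8,0.2,0.5],"angular":[0,0,0],"gripper":0},{"linear":[0,0,0],"angular":[0,0,0],"gripper":0}]'
python3 - <<'E'
from h import *
plan((*unjig((-.033,0)),.046),-15.3)
snap('side','side16');i=info('wrist');print(i);snap('wrist','wrist16');snap('top','top16')
import cv2
a=cv2.imread('pics/side16.png');cv2.imwrite('pics/side16c.png',cv2.resize(a[200:270,260:360],None,fx=8,fy=8,interpolation=cv2.INTER_CUBIC))
E
```

```text
time_s: 14.35
tcp_pos: [0.5764, -0.1649, 0.0466]
ee_rot: [-38.3, 89.8, -53.5]
contact_force: [0.2, -0.2, -0.9]
finger_gap: 0.0855
time_s: 15.15
tcp_pos: [0.5128, -0.1492, 0.182]
ee_rot: [-19.4, 89.6, -34.6]
contact_force: [0.2, -0.8, -0.1]
finger_gap: 0.0857
t 15.15 tcp [ 0.513 -0.149  0.182] F [ 0.208 -0.845 -0.058] gap 0.0857 q6 -10
shift units [ 2.4   -0.684 -5.441] turn units [ 0.03   0.044 -0.015]
{'vertical_fov': 65.80260938219942, 'cx': 259.03123147925606, 'cy': 193.61012340727194, 'dist_coeffs': array([-0.033,  0.   ,  0.   ,  0.   ,  0.   ]), 'position': array([ 0.446, -0.131,  0.31 ]), 'attitude': array([-16.69 ,   0.134,  74.832])}
```

View pics/wrist16.png

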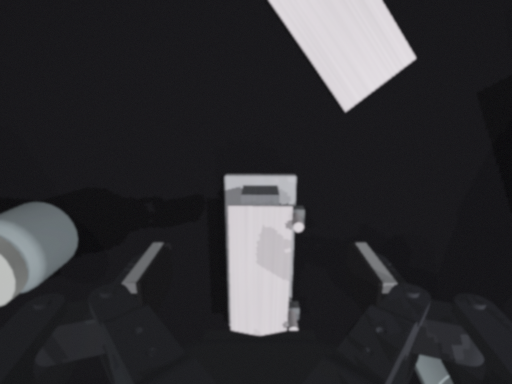

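View pics/side16c.png

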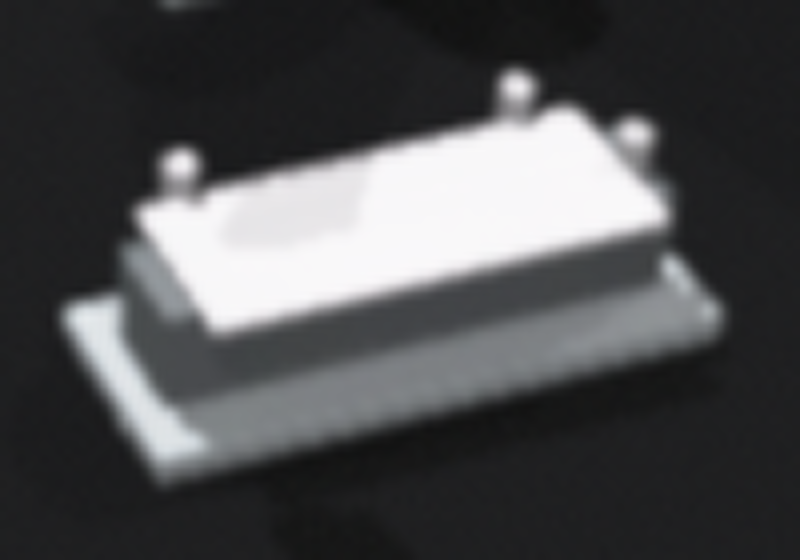

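```bash
python3 - <<'E'
from h import *
s=info('side')
J=world(s,crop([(516,87),(181,163),(635,132)],260,200,8),.058)
th,t,r=rigid([(.058,.035),(-.058,.035),(.08,0)],J); print('jig',th,t,r)
P=world(s,crop([(562,105),(668,214),(215,333),(136,208)],260,200,8),.048)
tp,tt,rr=rigid([(.075,.03),(.075,-.03),(-.075,-.03),(-.075,.03)],P);print('plate',tp,tt,rr)
c,q=np.cos(np.radians(th)),np.sin(np.radians(th))
print('rel',(tt-t)@np.array([[c,-q],[q,c]]),tp-th)
import cv2
a=cv2.imread('pics/top16.png');cv2.imwrite('pics/top16c.png',cv2.resize(a[140:220,270:335],None,fx=7,fy=7,interpolation=cv2.INTER_CUBIC))
E
```

```text
jig -15.560123009388274 [ 0.60480163 -0.17366363] [[-6.86433766e-04 -2.44092522e-04]
 [ 3.22158738e-04  5.89948569e-05]
 [ 3.64275028e-04  1.85097665e-04]]
plate -14.75018666921723 [ 0.60506243 -0.17277482] [[-0.00043048  0.00101219]
 [ 0.00054519 -0.00076664]
 [-0.001737   -0.00114163]
 [ 0.00162228  0.00089608]]
rel [1.28138442e-05 9.26191176e-04] 0.8099363401710438
```

View pics/top16c.png

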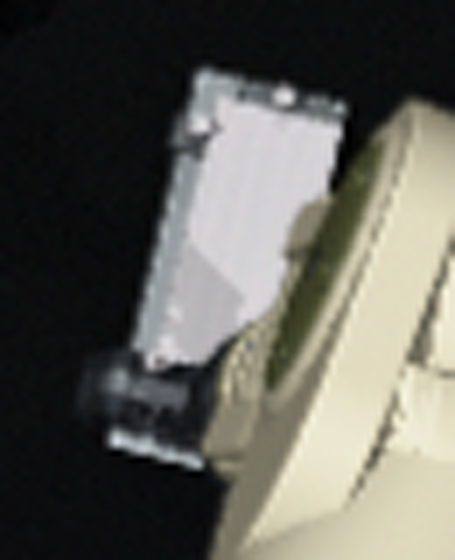

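Side view: the plate is flat, with its near-side edge along both side pins at (181,190) and (516,115) and its end by the end pin. The rough fit reads about 1 mm and 0.8° off, which is within the reading error. I'll firm it up with a closed-finger push from -y between the pins.

```bash

python3 - <<'E'
from h import *
plan((*unjig((.012,-.056)),.12),-15.3)
E
python3 -m jog '[{"linear":[0.5,-0.5,0],"angular":[0.03,0.04,0],"gripper":1},{"linear":[0.7,-0.7,0],"angular":[0,0,0],"gripper":1},{"linear":[0.7,-0.7,0],"angular":[0,0,0],"gripper":1},{"linear":[0.7,-0.7,-0.5],"angular":[0,0,0],"gripper":1},{"linear":[0.6,-0.5,-0.8],"angular":[0,0,0],"gripper":1},{"linear":[0.2,-0.1,-0.8],"angular":[0,0,0],"gripper":1},{"linear":[0,0,0],"angular":[0,0,0],"gripper":1}]'
python3 - <<'E'
from h import *
plan((*unjig((.012,-.056)),.052),-15.3)
E
```

```text
t 15.30 tcp [ 0.514 -0.15   0.179] F [ 0.546  0.407 -0.761] gap 0.0854 q6 -10
shift units [ 3.483 -3.296 -2.373] turn units [ 0.026  0.036 -0.015]
time_s: 16.0
tcp_pos: [0.6052, -0.2334, 0.1164]
ee_rot: [162.2, 89.5, 147.1]
contact_force: [-0.0, -0.1, -0.1]
finger_gap: 0.0001
t 16.00 tcp [ 0.605 -0.233  0.116] F [-0.002 -0.137 -0.08 ] gap 0.0001 q6 -13
shift units [-0.15   0.048 -2.576] turn units [-0.032 -0.05  -0.023]
```

```bash

python3 -m jog '[{"linear":[-0.15,0,-0.7],"angular":[-0.03,-0.05,-0.02],"gripper":1},{"linear":[0,0,-0.8],"angular":[0,0,0],"gripper":1},{"linear":[0,0,-0.7],"angular":[0,0,0],"gripper":1},{"linear":[0,0,-0.2],"angular":[0,0,0],"gripper":1},{"linear":[0,0,0],"angular":[0,0,0],"gripper":1}]'
python3 - <<'E'
from h import *
plan((*unjig((.012,-.046)),.052),-15.3)
snap('side','side17')
import cv2
a=cv2.imread('pics/side17.png');cv2.imwrite('pics/side17c.png',cv2.resize(a[150:275,240:370],None,fx=5,fy=4.8,interpolation=cv2.INTER_CUBIC))
E
```

```text
time_s: 16.5
tcp_pos: [0.6016, -0.2327, 0.053]
ee_rot: [159.8, 89.8, 144.6]
contact_force: [-0.4, 0.9, 0.5]
finger_gap: -0.0002
t 16.50 tcp [ 0.602 -0.233  0.053] F [-0.423  0.944  0.5  ] gap -0.0002 q6 -13
shift units [ 0.096  0.407 -0.038] turn units [-0.018 -0.025 -0.008]
```

View pics/side17c.png

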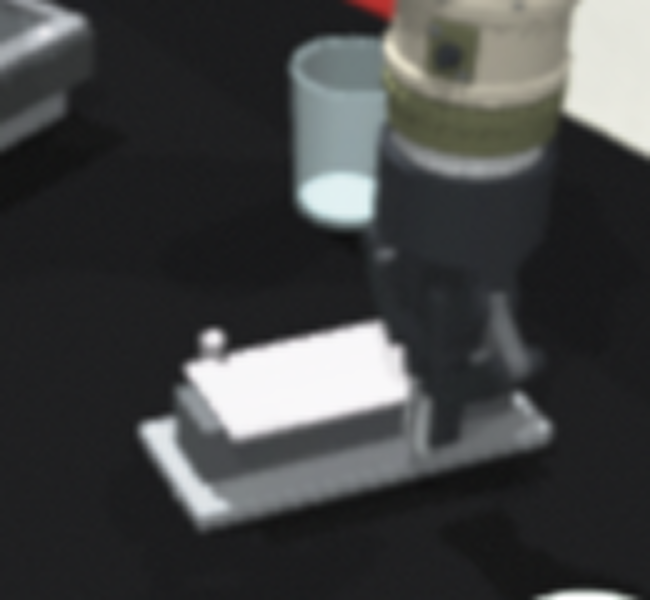

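The closed finger, tip at (435,445), is beside the plate on the -y side. Pushing +y in small steps.

```bash

python3 -m jog '[{"linear":[0.04,0.15,0],"angular":[0,0,0],"gripper":1},{"linear":[0.03,0.1,0],"angular":[0,0,0],"gripper":1}]'
python3 -m jog '[{"linear":[0.02,0.08,0],"angular":[0,0,0],"gripper":1}]'
python3 -m jog '[{"linear":[0.02,0.08,0],"angular":[0,0,0],"gripper":1}]'
python3 -m jog '[{"linear":[0.02,0.06,0],"angular":[0,0,0],"gripper":1}]'
```

```text
time_s: 16.75
tcp_pos: [0.6047, -0.2268, 0.0554]
ee_rot: [138.0, 89.9, 122.7]
contact_force: [-0.2, -0.1, -0.8]
finger_gap: 0.0001
time_s: 16.85
tcp_pos: [0.6059, -0.2248, 0.0565]
ee_rot: [33.8, 90.0, 18.6]
contact_force: [0.5, -0.1, -0.3]
finger_gap: -0.0002
time_s: 16.95
tcp_pos: [0.6069, -0.2226, 0.0572]
ee_rot: [7.9, 89.9, -7.3]
contact_force: [0.4, 0.2, -0.6]
finger_gap: 0.0001
time_s: 17.05
tcp_pos: [0.6078, -0.221, 0.0578]
ee_rot: [1.4, 89.8, -13.8]
contact_force: [0.6, 0.0, 0.7]
finger_gap: -0.0004
```

```bash

python3 -m jog '[{"linear":[0,0,-0.25],"angular":[0,0.02,0],"gripper":1},{"linear":[0.01,0.06,-0.05],"angular":[0,0,0],"gripper":1}]'
python3 -m jog '[{"linear":[0.02,0.06,-0.02],"angular":[0,0,0],"gripper":1}]'
python3 -m jog '[{"linear":[0.02,0.06,-0.02],"angular":[0,0,0],"gripper":1}]'
python3 -m jog '[{"linear":[0.02,0.06,-0.02],"angular":[0,0,0],"gripper":1}]'
python3 - <<'E'
from h import *
s=ctrl.get_state();print(jig(s['tcp_pos']))
E
```

```text
time_s: 17.25
tcp_pos: [0.6085, -0.2198, 0.0506]
ee_rot: [-55.3, 89.9, -70.5]
contact_force: [-2.4, -4.0, 1.4]
finger_gap: -0.0003
time_s: 17.35
tcp_pos: [0.6087, -0.2198, 0.0502]
ee_rot: [-74.6, 89.7, -89.9]
contact_force: [-2.9, -7.6, 2.8]
finger_gap: 0.0
time_s: 17.45
tcp_pos: [0.6088, -0.2199, 0.05]
ee_rot: [-80.3, 89.5, -95.7]
contact_force: [-2.9, -5.6, 3.4]
finger_gap: 0.0003
time_s: 17.55
tcp_pos: [0.609, -0.22, 0.0498]
ee_rot: [-81.6, 89.3, -97.0]
contact_force: [-2.7, -4.9, 1.8]
finger_gap: -0.0003
[[ 0.01616082 -0.04225651]]
```

Firm stop against the side pins: -7.6 N with no further travel. Backing off, then moving away for a clear view.

```bash

python3 -m jog '[{"linear":[-0.06,-0.25,0],"angular":[0,0,0],"gripper":1},{"linear":[-0.1,-0.4,0.3],"angular":[0,0,0],"gripper":1},{"linear":[0,-0.2,0.8],"angular":[0,0,0],"gripper":1},{"linear":[0,0,1],"angular":[0,0,0],"gripper":1},{"linear":[-0.5,0.1,1],"angular":[0,0,0],"gripper":1},{"linear":[-1,0.5,1],"angular":[0,0,0],"gripper":1},{"linear":[-1,0.5,0.8],"angular":[0,0,0],"gripper":1},{"linear":[-1,0.5,0.3],"angular":[0,0,0],"gripper":1},{"linear":[-1,0.4,0],"angular":[0,0,0],"gripper":1},{"linear":[-1,0,0],"angular":[0,0,0],"gripper":1},{"linear":[0,0,0],"angular":[0,0,0],"gripper":1}]'
python3 - <<'E'
from h import *
import cv2
plan((*unjig((-.098,0)),.052),-15.3)
snap('side','side18');snap('top','top18');snap('wrist','wrist18')
a=cv2.imread('pics/side18.png');cv2.imwrite('pics/side18c.png',cv2.resize(a[200:270,260:360],None,fx=8,fy=8,interpolation=cv2.INTER_CUBIC))
a=cv2.imread('pics/top18.png');cv2.imwrite('pics/top18c.png',cv2.resize(a[140:220,270:335],None,fx=7,fy=7,interpolation=cv2.INTER_CUBIC))
E
```

```text
time_s: 18.65
tcp_pos: [0.4612, -0.1944, 0.1864]
ee_rot: [-62.6, 89.6, -78.1]
contact_force: [0.2, -1.2, 0.3]
finger_gap: 0.0002
t 18.65 tcp [ 0.461 -0.194  0.186] F [ 0.213 -1.245  0.318] gap 0.0002 q6 -16
shift units [ 1.956  1.811 -5.374] turn units [0.05  0.011 0.033]
```

View pics/side18c.png

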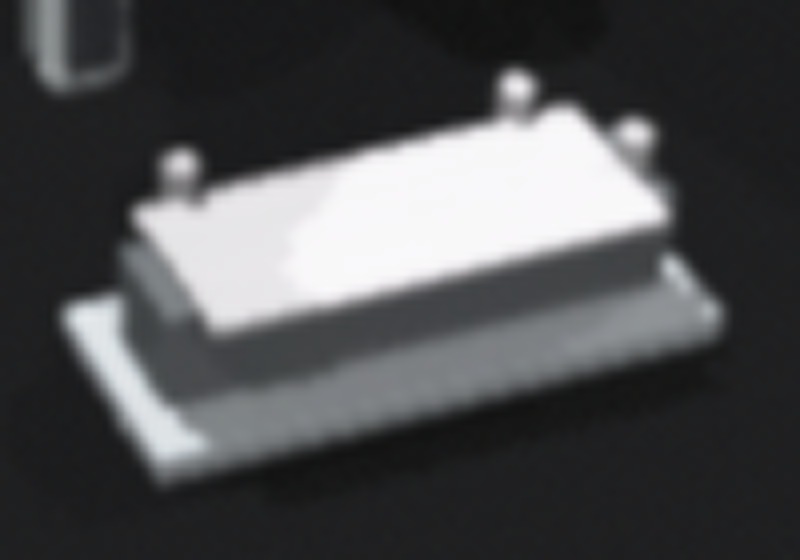

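View pics/top18c.png

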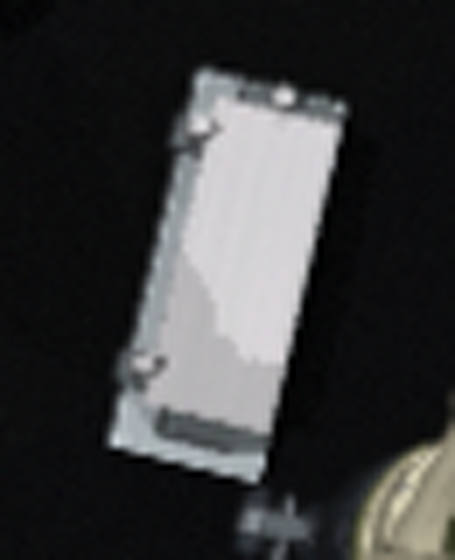

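View pics/wrist18.png

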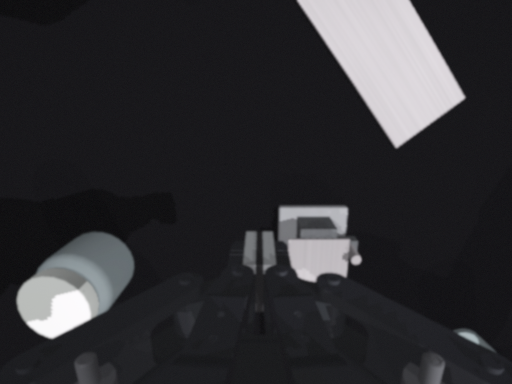

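```bash
python3 - <<'E'
from h import *
np.set_printoptions(precision=4,suppress=True)
s=info('top')
J=world(s,crop([(201,125),(144,363),(284,95)],270,140,7),.058)
th,t,r=rigid([(.058,.035),(-.058,.035),(.08,0)],J)
c,q=np.cos(np.radians(th)),np.sin(np.radians(th))
P=world(s,crop([(222,98),(343,122),(268,434),(160,407)],270,140,7),.048)
print((P[:,:2]-t)@np.array([[c,-q],[q,c]]))
B=world(s,crop([(160,434),(268,455)],270,140,7),.045);print('bed end',(B[:,:2]-t)@np.array([[c,-q],[q,c]]))
# contour of plate by threshold
im=cv2.imread('pics/top18.png',0)[140:220,270:335]
print(im.max(), im[20:26,10:50:3])
# predicted pixels of home plate
for dx in (0,-.003):
  H=np.array([(.075,.03),(.075,-.03),(-.075,-.03),(-.075,.03)])+[dx,0]
  W=np.c_[H@np.array([[c,q],[-q,c]])+t,[.048]*4]
  print(dx,(proj(s,W)-[270,140]+.5)*7-.5)
E
```

```text
[[ 0.0745  0.027 ]
 [ 0.0771 -0.0312]
 [-0.0753 -0.0297]
 [-0.075   0.0223]]
bed end [[-0.0871  0.0191]
 [-0.0846 -0.0323]]
215 [[ 11  10  14  13  11  96  84 207 207 210 211 211 210   5]
 [ 13  11  11  13  13  55  92 208 207 210 211 211 208   4]
 [ 12   9  11  12  12  93 110 207 207 208 210 211 204   7]
 [ 10  11  14  13  11 115 166 208 208 207 211 211 202   6]
 [ 11  10  12  13   9 144 166 211 207 207 210 210 192   8]
 [ 10  11  13  12  10 156 200 210 208 207 208 210 184   8]]
0 [[216.1826  95.4177]
 [339.5783 125.605 ]
 [268.7664 433.5113]
 [143.9483 402.9891]]
-0.003 [[214.754  101.5006]
 [338.1778 131.6946]
 [267.3336 439.7417]
 [142.4867 409.2127]]
```

Top and side views agree with home to about 1 mm: in the top view the home outline projects onto the corners (268,434) and (343,122). There is plenty of time, so I'll confirm x with an end push, fingers straddling the bed.

```bash

python3 -m jog '[{"linear":[0.4,0.4,-0.2],"angular":[0.05,0.01,0.03],"gripper":0.44},{"linear":[0.6,0.6,-0.5],"angular":[0,0,0],"gripper":0.44},{"linear":[0.5,0.6,-0.8],"angular":[0,0,0],"gripper":0.44},{"linear":[0.2,0.2,-0.8],"angular":[0,0,0],"gripper":0.44},{"linear":[0,0,-0.6],"angular":[0,0,0],"gripper":0.44},{"linear":[0,0,0],"angular":[0,0,0],"gripper":0.44}]'
python3 - <<'E'
from h import *
plan((*unjig((-.100,.001)),.048),-15.3)
snap('wrist','wrist19')
E
```

```text
time_s: 19.4
tcp_pos: [0.5169, -0.1472, 0.1088]
ee_rot: [30.7, 89.6, 15.5]
contact_force: [-0.5, 0.8, -0.5]
finger_gap: 0.0481
t 19.40 tcp [ 0.517 -0.147  0.109] F [-0.513  0.824 -0.457] gap 0.0481 q6 -9
shift units [-0.34  -0.018 -2.43 ] turn units [-0.012  0.043 -0.017]
```

View pics/wrist19.png

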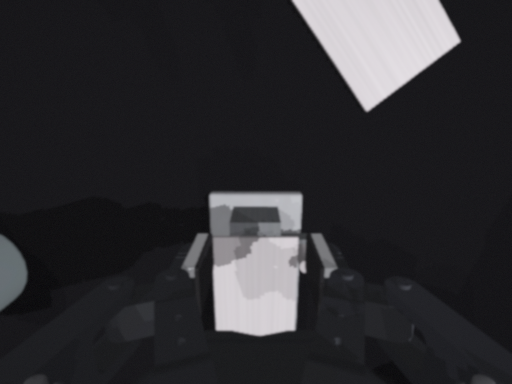

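```bash

python3 -m jog '[{"linear":[-0.3,-0.02,0],"angular":[-0.01,0.04,-0.02],"gripper":0.44},{"linear":[-0.1,0,-0.5],"angular":[0,0,0],"gripper":0.44},{"linear":[0,0,-0.6],"angular":[0,0,0],"gripper":0.44},{"linear":[0,0,-0.2],"angular":[0,0,0],"gripper":0.44},{"linear":[0,0,0],"angular":[0,0,0],"gripper":0.44}]'
python3 - <<'E'
from h import *
plan((*unjig((-.100,.001)),.048),-15.3)
snap('wrist','wrist20')
E
```

```text
time_s: 19.95
tcp_pos: [0.5097, -0.1491, 0.0801]
ee_rot: [-7.0, 89.6, -22.4]
contact_force: [-0.6, 0.5, 0.3]
finger_gap: 0.0481
t 19.95 tcp [ 0.51  -0.149  0.08 ] F [-0.641  0.487  0.294] gap 0.0481 q6 -10
shift units [-0.051  0.059 -1.286] turn units [0.017 0.041 0.007]
```

View pics/wrist20.png

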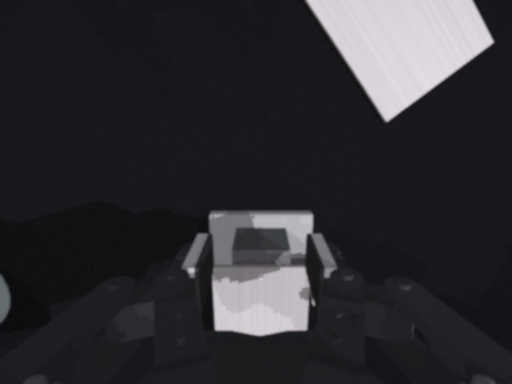

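The fingers are centred on the bed: bed 233–290, pads at 209 and 313. Lowering behind the plate end.

```bash

python3 -m jog '[{"linear":[-0.05,0.05,-0.5],"angular":[0.02,0.04,0],"gripper":0.44},{"linear":[0,0,-0.5],"angular":[0,0,0],"gripper":0.44},{"linear":[0,0,-0.2],"angular":[0,0,0],"gripper":0.44},{"linear":[0,0,0],"angular":[0,0,0],"gripper":0.44}]'
python3 - <<'E'
from h import *
plan((*unjig((-.086,.001)),.048),-15.3)
snap('wrist','wrist21');snap('side','side21')
a=cv2.imread('pics/side21.png');cv2.imwrite('pics/side21c.png',cv2.resize(a[150:275,240:370],None,fx=5,fy=4.8,interpolation=cv2.INTER_CUBIC))
E
```

```text
time_s: 20.4
tcp_pos: [0.5096, -0.1485, 0.0499]
ee_rot: [-1.6, 89.8, -17.0]
contact_force: [-0.7, 0.2, 0.5]
finger_gap: 0.0479
t 20.40 tcp [ 0.51  -0.149  0.05 ] F [-0.663  0.191  0.484] gap 0.0479 q6 -10
shift units [ 0.494 -0.112 -0.074] turn units [0.006 0.021 0.01 ]
```

View pics/side21c.png

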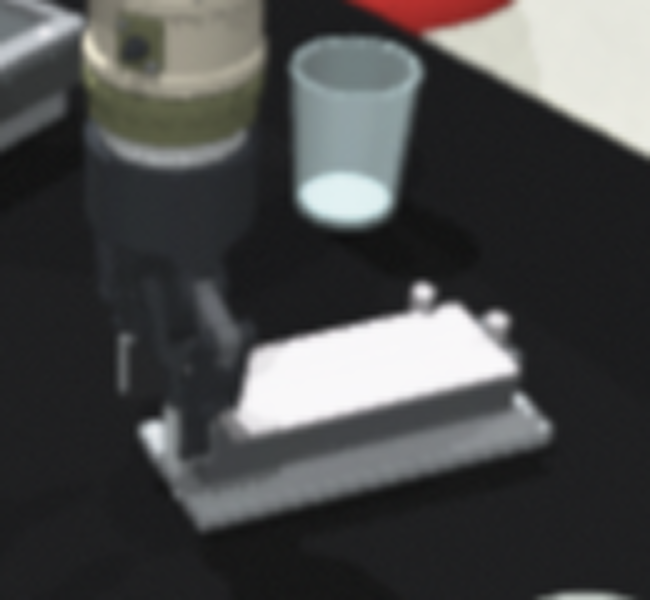

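View pics/wrist21.png

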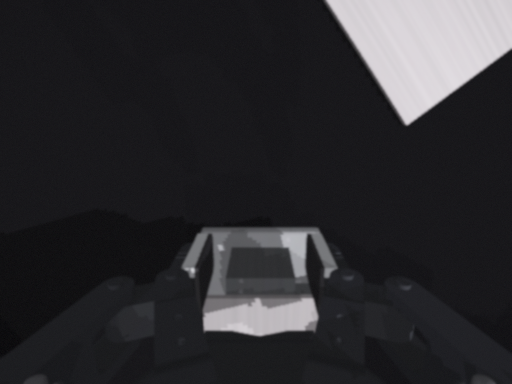

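The fingers are beside the bed, just behind the plate end. Pushing +x.

```bash

python3 -m jog '[{"linear":[0.19,-0.05,-0.06],"angular":[0,0.02,0.01],"gripper":0.44},{"linear":[0.1,-0.03,0],"angular":[0,0,0],"gripper":0.44}]'
python3 -m jog '[{"linear":[0.077,-0.02,0],"angular":[0,0,0],"gripper":0.44}]'
python3 -m jog '[{"linear":[0.077,-0.02,0],"angular":[0,0,0],"gripper":0.44}]'
python3 - <<'E'
from h import *
plan((*unjig((-.086,.001)),.048),-15.3)
E
```

```text
time_s: 20.7
tcp_pos: [0.5178, -0.1509, 0.0494]
ee_rot: [-35.1, 89.9, -50.4]
contact_force: [0.3, -0.5, -0.5]
finger_gap: 0.0476
time_s: 20.8
tcp_pos: [0.5203, -0.1516, 0.0497]
ee_rot: [-28.8, 89.9, -44.0]
contact_force: [-1.3, -0.3, -0.4]
finger_gap: 0.0476
time_s: 20.9
tcp_pos: [0.5215, -0.1519, 0.0496]
ee_rot: [-86.7, 89.9, -102.0]
contact_force: [-6.9, 1.4, 2.6]
finger_gap: 0.0478
t 20.90 tcp [ 0.521 -0.152  0.05 ] F [-6.918  1.378  2.56 ] gap 0.0478 q6 -9
shift units [ 0.018  0.022 -0.064] turn units [ 0.01  -0.002 -0.   ]
```

```bash

python3 -m jog '[{"linear":[0.06,-0.016,0],"angular":[0,0,0],"gripper":0.44}]'
python3 -m jog '[{"linear":[0.07,-0.018,0],"angular":[0,0,0],"gripper":0.44}]'
python3 - <<'E'
from h import *
plan((*unjig((-.086,.001)),.048),-15.3)
E
```

```text
time_s: 21.0
tcp_pos: [0.5215, -0.1518, 0.0493]
ee_rot: [-155.1, 89.8, -170.4]
contact_force: [-5.2, 0.9, 3.0]
finger_gap: 0.0477
time_s: 21.1
tcp_pos: [0.5215, -0.1517, 0.0489]
ee_rot: [-167.0, 89.6, 177.7]
contact_force: [-6.0, 1.6, 3.3]
finger_gap: 0.0479
t 21.10 tcp [ 0.522 -0.152  0.049] F [-6.025  1.59   3.331] gap 0.0479 q6 -9
shift units [ 0.014  0.016 -0.038] turn units [-0.002 -0.051  0.001]
```

Hard stop at the end pin: about 7 N with no further travel. Backing off, lifting away, and a last look.

```bash

python3 -m jog '[{"linear":[-0.3,0.08,0],"angular":[0,-0.03,0],"gripper":0.44},{"linear":[-0.3,0.08,0.2],"angular":[0,0,0],"gripper":0.44},{"linear":[0,0,0.8],"angular":[0,0,0],"gripper":0.44},{"linear":[-0.3,0,1],"angular":[0,0,0],"gripper":0.44},{"linear":[-0.6,0.4,1],"angular":[0,0,0],"gripper":0.44},{"linear":[-0.8,0.8,1],"angular":[0,0,0],"gripper":0.44},{"linear":[-0.8,0.8,0.5],"angular":[0,0,0],"gripper":0.44},{"linear":[0,0.5,0],"angular":[0,0,0],"gripper":0.44},{"linear":[0,0,0],"angular":[0,0,0],"gripper":0.44}]'
python3 - <<'E'
from h import *
np.set_printoptions(precision=4,suppress=True)
snap('side','side22');snap('top','top22')
a=cv2.imread('pics/side22.png');cv2.imwrite('pics/side22c.png',cv2.resize(a[200:270,260:360],None,fx=8,fy=8,interpolation=cv2.INTER_CUBIC))
a=cv2.imread('pics/top22.png');cv2.imwrite('pics/top22c.png',cv2.resize(a[140:220,270:335],None,fx=7,fy=7,interpolation=cv2.INTER_CUBIC))
E
```

```text
time_s: 22.0
tcp_pos: [0.4415, -0.0835, 0.168]
ee_rot: [1.4, 89.5, -14.0]
contact_force: [0.4, -0.1, 1.1]
finger_gap: 0.0479
```

View pics/side22c.png

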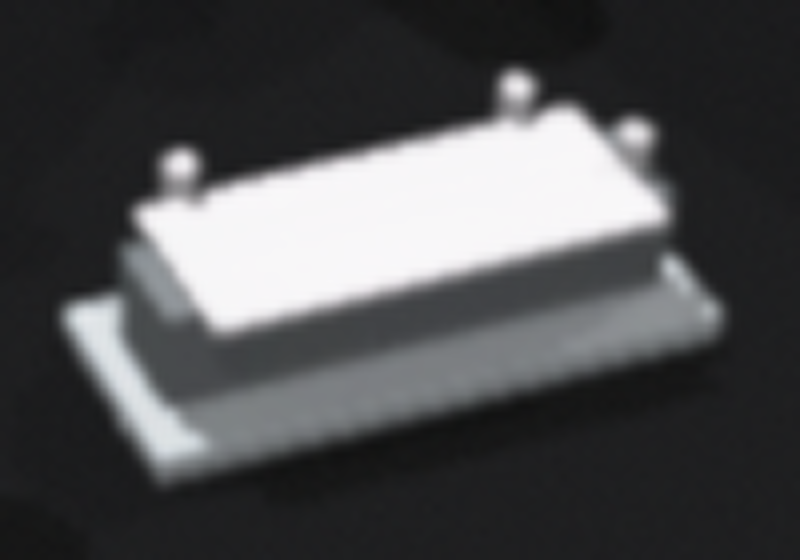

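View pics/top22.png

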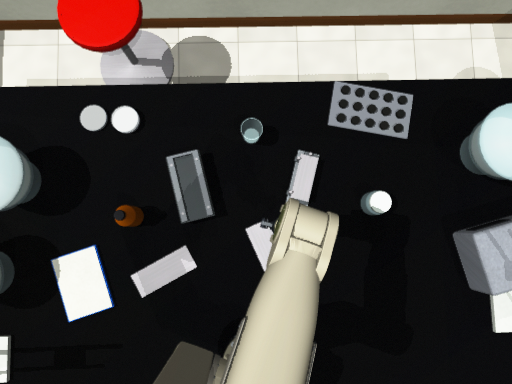

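View pics/top22c.png

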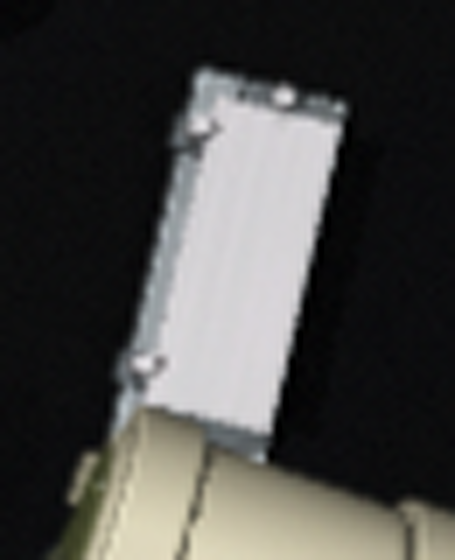

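The final views show the plate flat on the bed against all three pins, unmoved by either push. The glassware is at its starting pixels: (251,130), (128,215) and (377,203). Handing in.

```bash
python3 -c "
from station import ctrl
print(ctrl.hand_in())"
```

```text
the job is handed in; nothing more can be done
None
```

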